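# Make up two bench kits from the stack of tube racks

## Task

Make up the two kits. The long tray gets the rack of eight screw-cap tubes in its rack compartment and the tall round bottle in its square compartment; the broad tray gets the rack of thirty-two small tubes in its rack compartment and the squat round jar in its square compartment. Put the aluminium spacer plate from between the two racks squarely on the pile of spacer plates; keep the racks upright, set things down rather than drop them, and leave the square bottle and the timer where they are.

Things in the scene. Friction and masses are not known exactly. Their poses are not given: they have to be found in the camera images.
- big_rack: Rack of 8 tubes with large white screw caps (14 mm wide, 2 rows of 4); orange plastic block 74 x 48 mm (x by y), sides smooth and 46 mm high, with a small post at each corner up to 54 mm; caps to 52 mm. 110 g or so. Starts on top of the stack, resting on the spacer plate. Origin: centre of its underside; x along its 74 mm length, z up. Grasp across its 48 mm width.
- small_rack: Rack of 32 tubes with small white caps (7 mm wide, 4 rows of 8); orange plastic block 110 x 48 mm (x by y), sides smooth and 30 mm high, four small posts up to 38 mm. 80 g or so. Starts at the bottom of the stack, on the bench, under the plate, its ends showing 13 mm beyond it. Origin: centre of its underside; x along its 110 mm length, z up. Grasp across its 48 mm width.
- plate: Loose dull-grey aluminium spacer plate, 84 x 64 x 6 mm (x by y by z), 100 g or so. Starts lying on the posts of the small-tube rack (underside 38 mm above the bench) with the big-tube rack standing on it, so that its edges show all round. Origin: centre of its underside; x along its 84 mm length. Grasp across its 64 mm width with the fingertips.
- bottle: Tall round amber bottle with a black cap: body 38 mm in diameter and straight to 55 mm height, then a shoulder, and a 24 mm cap from 70 to 86 mm. 90 g or so. Stands on the bench. Origin: centre of its underside, z up.
- jar: Squat round amber jar with a wide black lid: body 46 mm in diameter to 40 mm height, lid 48 mm in diameter from 40 to 54 mm. 90 g or so. Stands on the bench. Origin: centre of its underside, z up.
- long_tray: Long narrow grey tray with two compartments end to end, 194 x 84 mm (x by y), fixed. Floor 4 mm thick, walls 4 mm thick, tops 14 mm above the bench. Origin: centre of its underside; x along its length. Rack compartment: 102 x 76 mm inside (x by y), centre at x = -42, y = 0 mm. Square compartment: 80 x 76 mm, centre at x = +53, y = 0 mm.
- broad_tray: Broad grey tray, four compartments, 146 x 158 mm (x by y), fixed. Floor 4 mm thick; walls 4 mm thick, tops 14 mm above the bench. Origin: centre of its underside. Rack compartment (largest): 138 x 76 mm inside (x by y), centre x = 0, y = -37 mm. Square compartment: 70 x 70 mm, centre x = -34, y = +40 mm. Two 30 x 70 mm pen slots at x = +20 and +54 mm stay empty.
- plate_pile: Pile of three dull-grey aluminium spacer plates of the same size lying squarely on one another on the bench, fixed, 84 x 64 mm and 18 mm high. Origin: centre of its underside; x along its 84 mm length. The loose plate goes on top, its underside then 18 mm above the bench.
- square_bottle: Bystander, not part of either kit: white square bottle, 44 x 44 mm, 56 mm to the shoulder, round black cap up to 80 mm. Loose, on the bench. Origin: centre of its underside.
- timer: Bystander: white bench timer with a small display and three buttons, 62 x 52 mm, 18 mm high, lying on the bench. Loose. Origin: centre of its underside.
Things that resemble listed ones, but are neither listed nor needed, are in the scene too. What is shaped like the small_rack but yellow is not meant. What is shaped like the jar but yellow is not meant.

How it is judged:
At the end, for the whole second after the job is handed in: Racks flat (tilt under 0.1 rad) on the floor of their tray's rack compartment, bottle and jar upright on the floor of their tray's square compartment (undersides within 4 mm of it), the plate flat on the pile within 12 mm each way and 0.2 rad, all released and at rest (under 0.02 m/s) (x of big_rack in the frame of long_tray between -0.059 and -0.025 m and y of big_rack in the frame of long_tray between -0.017 and 0.017 m and z of each of big_rack, bottle in the frame of long_tray below 0.008 m and angle between each of big_rack, bottle, small_rack, jar's own z axis and vertical below 0.1 rad and x of bottle in the frame of long_tray between 0.03 and 0.076 m and y of bottle in the frame of long_tray between -0.021 and 0.021 m and x of small_rack in the frame of broad_tray between -0.017 and 0.017 m and y of small_rack in the frame of broad_tray between -0.054 and -0.02 m and z of each of small_rack, jar in the frame of broad_tray below 0.008 m and x of jar in the frame of broad_tray between -0.048 and -0.02 m and y of jar in the frame of broad_tray between 0.026 and 0.054 m and x of plate in the frame of plate_pile between -0.012 and 0.012 m and y of plate in the frame of plate_pile between -0.012 and 0.012 m and z of plate in the frame of plate_pile between 0.014 and 0.022 m and angle between plate's own z axis and vertical below 0.05 rad and angle between the x axis of plate and the x axis of plate_pile, either way round below 0.2 rad and linear speed of each of big_rack, small_rack, bottle, jar, plate below 0.02 m/s); the robot touches nothing.
It fails at once if a rack of tubes is tipped by more than about 35 degrees (angle between any of big_rack, small_rack's own z axis and vertical above 0.6 rad).
It fails at once if something is dropped: falling free of the fingers faster than 0.7 m/s (a fall of about 25 mm) ((linear speed of big_rack above 0.7 m/s and contact force between the fingers and big_rack below 0.05 N) or (linear speed of small_rack above 0.7 m/s and contact force between the fingers and small_rack below 0.05 N) or (linear speed of bottle above 0.7 m/s and contact force between the fingers and bottle below 0.05 N) or (linear speed of jar above 0.7 m/s and contact force between the fingers and jar below 0.05 N) or (linear speed of plate above 0.7 m/s and contact force between the fingers and plate below 0.05 N)).
It fails at once if the square bottle or the timer is moved by more than 30 mm (distance of any of square_bottle, timer from where it was at the start of the episode above 0.03 m).
It also fails if it takes over 128 s, if anything falls off the work surface, if the arm or the gripper's body presses on something with over 40 N, if the wrist force passes 120 N, or if a joint passes its speed limit or range.

## Robot

A 6-joint arm with a two-finger parallel gripper is mounted at the origin on the work surface. World frame = base frame: x ahead of the robot, y to its left, z up, the work surface at z = 0. Lengths are in m, angles in rad, forces in N, time in s.
With the tool pointing down it reaches from about 0.35 to 0.85 m from the base axis. Payload 8.1 kg.
Tool frame: the origin (TCP) lies midway between the tips of the shut fingers; the grasp point (between the pads) lies 19 mm behind it; z points along the fingers, y is the line along which they close (so a half turn about z gives the same grasp; the last joint's range is limited). The gripper opens to 93 mm and grips with 3 to 60 N. Pads are 15 mm wide; open, the fingers measure 128 mm over their backs; the gripper's body (75 mm by 188 mm) begins 65 mm behind the grasp point.
Start: joints at [1.252, 0.13, 1.488, -0, 1.523, -0.085], TCP at [0.139, 0.584, 0.219] pointing down, gripper open.
Joint ranges: [-2.96, 2.96], [-0.89, 2.26], [0.02, 2.5], [-1.34, 4.48], [0, 2.73], [-2.66, 2.66]. Speed limits (rad/s): [2.39, 2.39, 2.79, 3.14, 3.14, 3.14].

## Interface

Orientations are given as a unit quaternion [x, y, z, w].
In Python, from rig import arm, imaging, finish_job gives the robot as it stands. The module is installed in compiled form; this text tells all that it offers.
- The arm moves only by the shell command python3 -m pendant 'ROWS' [OPENING]. ROWS is JSON, a list that holds one entry, the list of rows, each a list of 4 numbers: the shift along the tool's x, y, z in cm, then the turn about the tool's z in rad. A call has 1 to 8 rows; each row shifts and turns the commanded pose from where the row before left it, along the tool's axes as they then stand; what a row does not reach is not made up. A row lasts 1/10 s, in which the tool goes at most 50 mm and 8.59 degrees, less where a joint would pass 70% of its speed; a pose out of reach is approached as far as the arm can. A call is refused whole if a number of a shift passes 5 or a number of a turn 0.15, either way. A call with a gripper value outside its range is refused whole. OPENING is the closure, from 0 (fully open) to 1 (shut), set as the call begins (- or left out, the last holds). The fingers move at their own pace and stop on an object; the grip force is fixed at half the most. Time passes only in rows, so rows that do not move let the fingers close. It gives the time, the measured TCP pose, the force, the opening and the grip force at its end, in the units of the state.
- arm.observe(): the state, without advancing time (a new reading comes with each control period).
- imaging.get_image(name): name is "scene" or "top" or "wrist"; returns the picture (420x560x3 uint8, red, green, blue); there is no depth.
- imaging.calibration(name): a dict with "vertical_fov" (degrees; the focal length in pixels is half the picture's height over the tangent of half this angle, whatever the lens; pixels are square), "cx", "cy" (the principal point, pixels), "R" (3x3) and "t" (3): a world point X has camera coordinates R X + t; the wrist camera has in their place "mount" (4x4, takes a point from camera to tool coordinates, whose origin is the TCP and whose axes are the flange's). Camera axes: x right, y down, z forward; pixel columns grow to the right and rows downward; lengths in m; the calibration is good to about 2 mm. A picture is of the moment at which its call begins: read the wrist's pose just before it. calibration takes no time and is no camera call.
- finish_job(): hands the job in; it is judged then, once.
The state is a dict: "clock": time; "q": joint angles; "dq": joint speeds; "tau": joint torques, N m; "tcp_pos": TCP position; "ee_rot": TCP orientation; "force": force on the tool from outside, world axes, zero at the start; "wrist_torque": the same for the moment, N m; "finger_gap": finger opening in m; "finger_force": force on a finger pad.
Only numpy, scipy, OpenCV 4.12 (cv2) and the standard library are available. Lean on these libraries where they do the work, as an engineer would, in place of code of your own. Each camera call takes 0.05 s, during which the arm holds its last target. There are 200 camera calls.

## Working session

There is one attempt and no reset: what is moved stays moved. The work goes in short steps, Python scripts to look and compute and a shell command to move; the robot and the scene stay as the last step left them, time stands still between calls to the robot, and variables do not carry over. Pictures are saved under pics/ and viewed, at most 14 in all, crops included, and the job is handed in when it is done.

```bash
mkdir -p pics; cat > h.py <<'E'
import numpy as np, cv2
from rig import arm, imaging
from scipy.spatial.transform import Rotation as Rn
def cam(n, st=None):
    c=imaging.calibration(n); f=210/np.tan(np.radians(c["vertical_fov"]/2))
    if n=="wrist":
        st=st or arm.observe(); T=np.eye(4); T[:3,:3]=Rn.from_quat(st["ee_rot"]).as_matrix(); T[:3,3]=st["tcp_pos"]
        M=T@np.array(c["mount"]); R=M[:3,:3].T; t=-R@M[:3,3]
    else: R,t=np.array(c["R"]),np.array(c["t"])
    return f,c["cx"],c["cy"],R,t
def ray(C,u,v):
    f,cx,cy,R,t=C; d=R.T@np.array([(u-cx)/f,(v-cy)/f,1]); return -R.T@t,d
def onz(C,u,v,z):
    o,d=ray(C,u,v); return o+d*(z-o[2])/d[2]
def proj(C,X):
    f,cx,cy,R,t=C; p=R@np.array(X)+t; return np.array([cx+f*p[0]/p[2],cy+f*p[1]/p[2]])
def tri(C1,p1,C2,p2):
    o1,d1=ray(C1,*p1);o2,d2=ray(C2,*p2); s=np.linalg.lstsq(np.c_[d1,-d2],o2-o1,rcond=None)[0]
    a,b=o1+d1*s[0],o2+d2*s[1]; return (a+b)/2,np.linalg.norm(a-b)
E
python3 - <<'E'
from h import *
print(arm.observe())
for n in("scene","top","wrist"):
    im=imaging.get_image(n); cv2.imwrite(f"pics/{n}0.png",im[:,:,::-1]); c=imaging.calibration(n); print(n,c)
a=cv2.imread("pics/scene0.png");
E
```

```text
{'clock': 0.0, 'q': array([ 1.25152914e+00,  1.31154201e-01,  1.48924735e+00, -9.87608363e-07,
        1.52299110e+00, -8.53946056e-02]), 'dq': array([-0.00179675, -0.00023903,  0.000702  ,  0.00170827, -0.00170224,
        0.00021456]), 'tau': array([ 1.68454742e-03, -5.59844649e+01, -4.91760814e+01,  7.71595328e-02,
        3.55757517e-02, -1.56729816e-04]), 'tcp_pos': array([0.1388489 , 0.58314393, 0.21760914]), 'ee_rot': array([ 1.16669903e-01,  9.93170340e-01, -8.81735731e-04, -1.80373895e-04]), 'force': array([0.04849339, 0.44216075, 0.32250188]), 'wrist_torque': array([-0.07278742,  0.01301365,  0.05017779]), 'finger_force': 0.0, 'finger_gap': 0.09292417754443888}
scene {'vertical_fov': 48.80351735168517, 'cx': 283.04835729992055, 'cy': 213.2290578206159, 'R': array([[ 0.53151513,  0.84696742,  0.0117416 ],
       [ 0.72219477, -0.44588322, -0.52879378],
       [-0.44263572,  0.28954162, -0.84866912]]), 't': array([-0.24499102, -0.27503995,  1.22791259])}
top {'vertical_fov': 42.01129901451448, 'cx': 275.3892915704661, 'cy': 206.98672551221296, 'R': array([[ 0.0096405 , -0.99976719, -0.01930368],
       [-0.99488077, -0.00764777, -0.10076592],
       [ 0.10059483,  0.0201763 , -0.99472287]]), 't': array([0.01363095, 0.46351393, 1.30484122])}
wrist {'vertical_fov': 69.09654190663386, 'cx': 281.4140999168497, 'cy': 209.948873673865, 'mount': array([[ 9.45837989e-04, -9.53877432e-01, -3.00194855e-01,
         8.40318515e-02],
       [ 9.99999239e-01,  6.64265464e-04,  1.04002260e-03,
        -7.03237864e-05],
       [-7.92645015e-04, -3.00195610e-01,  9.53877334e-01,
        -1.65206382e-01],
       [ 0.00000000e+00,  0.00000000e+00,  0.00000000e+00,
         1.00000000e+00]])}
```

View pics/top0.png

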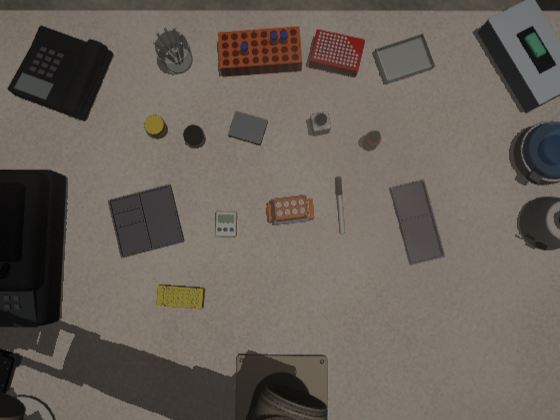

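View pics/scene0.png

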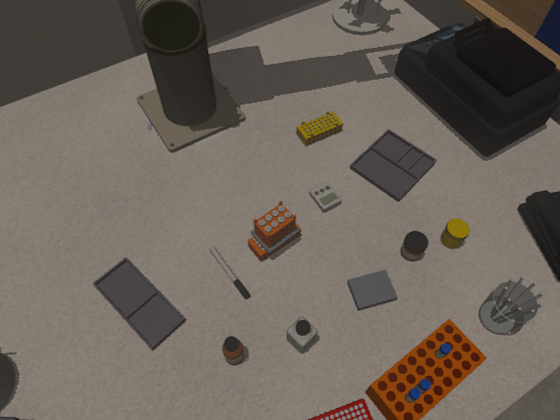

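Candidates (top-view pixels):
- Stack (290,209), against the big orange rack (259,50), the red rack (337,50) and the yellow rack (180,296).
- Jar, black lid (193,135), against the yellow jar (154,125).
- Round bottle (371,140), against the square bottle (320,121).
- Long tray (416,221) and broad tray (146,220), against the small light tray (404,58).
- Pile (248,127).

By the descriptions I choose the first-named of each, and check the choice in a crop while measuring.

```bash
cat > seg.py <<'E'
from h import *
def comps(n,amin=120,amax=9000):
    im=cv2.imread(f"pics/{n}0.png"); lab=cv2.cvtColor(im,cv2.COLOR_BGR2LAB).astype(int)
    bg=cv2.medianBlur(cv2.cvtColor(im,cv2.COLOR_BGR2LAB),151).astype(int)
    d=np.abs(lab-bg); m=((d[...,0]>28)|(d[...,1]+d[...,2]>12)).astype(np.uint8)
    m=cv2.morphologyEx(m,cv2.MORPH_OPEN,np.ones((3,3)))
    cs,_=cv2.findContours(m,cv2.RETR_EXTERNAL,cv2.CHAIN_APPROX_NONE)
    return im,m,[c for c in cs if amin<cv2.contourArea(c)<amax]
if __name__=="__main__":
    for n in("top","scene"):
        im,m,cs=comps(n); C=cam(n)
        for c in cs:
            r=cv2.minAreaRect(c); p=onz(C,*r[0],0.014)
            print(n,np.round(r[0]),np.round(r[1]),round(r[2]),"xy",np.round(p[:2],3), im[int(r[0][1]),int(r[0][0])])
    a=cv2.imread("pics/top0.png")[100:280,95:455]; b=cv2.imread("pics/scene0.png")[110:370,80:480]
    cv2.imwrite("pics/c1.png",np.vstack([cv2.resize(a,(760,380),interpolation=2)]))
    cv2.imwrite("pics/c2.png",cv2.resize(b,(800,520),interpolation=2))
E
python3 seg.py
```

```text
top [156. 415.] [ 8. 26.] 90 xy [-0.032  0.296] [107 116 126]
top [224. 371.] [10. 21.] 90 xy [0.071 0.135] [109 118 128]
top [284. 385.] [68. 87.] 90 xy [ 0.041 -0.005] [14 18 19]
top [102. 374.] [ 90. 205.] 90 xy [0.06  0.427] [52 57 61]
top [  6. 337.] [20. 11.] 90 xy [0.144 0.666] [48 53 56]
top [180. 296.] [47. 22.] 5 xy [0.247 0.245] [ 46 117 130]
top [ 54. 294.] [26. 77.] 20 xy [0.248 0.554] [11 13 13]
top [ 76. 277.] [ 26. 100.] 3 xy [0.29 0.5 ] [104 114 123]
top [538. 223.] [52. 42.] 90 xy [ 0.43  -0.617] [41 44 47]
top [289. 209.] [26. 48.] 83 xy [ 0.459 -0.016] [ 55  83 128]
top [146. 221.] [60. 66.] 76 xy [0.428 0.336] [30 31 33]
top [416. 222.] [80. 37.] 75 xy [ 0.431 -0.325] [73 75 81]
top [ 48. 191.] [94. 46.] 49 xy [0.499 0.581] [16 17 19]
top [371. 141.] [17. 24.] 54 xy [ 0.631 -0.215] [56 64 75]
top [194. 136.] [23. 22.] 90 xy [0.639 0.222] [29 32 35]
top [534. 152.] [63. 50.] 90 xy [ 0.603 -0.614] [63 54 44]
top [315. 129.] [25. 14.] 29 xy [ 0.658 -0.079] [115 123 128]
top [155. 127.] [25. 21.] 45 xy [0.662 0.319] [ 44 114 130]
top [247. 128.] [35. 27.] 16 xy [0.66
[... 906 characters left out ...]
y [0.631 0.229] [40 41 44]
scene [455. 234.] [25. 31.] 27 xy [0.655 0.326] [ 10 116 138]
scene [273. 232.] [44. 56.] 54 xy [ 0.441 -0.014] [ 24  72 141]
scene [538. 236.] [90. 41.] 90 xy [0.756 0.479] [29 31 32]
scene [392. 164.] [68. 57.] 35 xy [0.43  0.332] [49 49 54]
scene [544. 142.] [57. 50.] 27 xy [0.576 0.701] [108 116 125]
scene [319. 128.] [25. 47.] 68 xy [0.24  0.246] [26 74 88]
scene [422. 120.] [88. 24.] 43 xy [0.36  0.488] [112 122 131]
scene [120.  83.] [42. 68.] 72 xy [-0.175 -0.123] [114 124 133]
scene [170.  26.] [47. 55.] 90 xy [-0.33   0.097] [19 29 29]
scene [506.  34.] [ 69. 106.] 90 xy [0.227 0.935] [22 24 27]
scene [442.  76.] [192.  63.] 45 xy [0.262 0.645] [23 24 26]
```

View pics/c1.png

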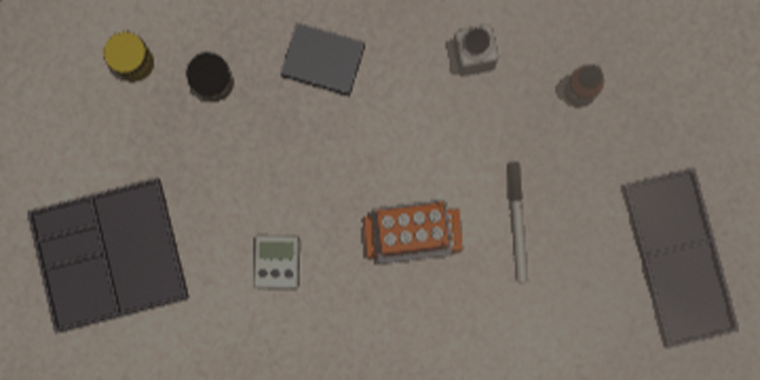

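View pics/c2.png

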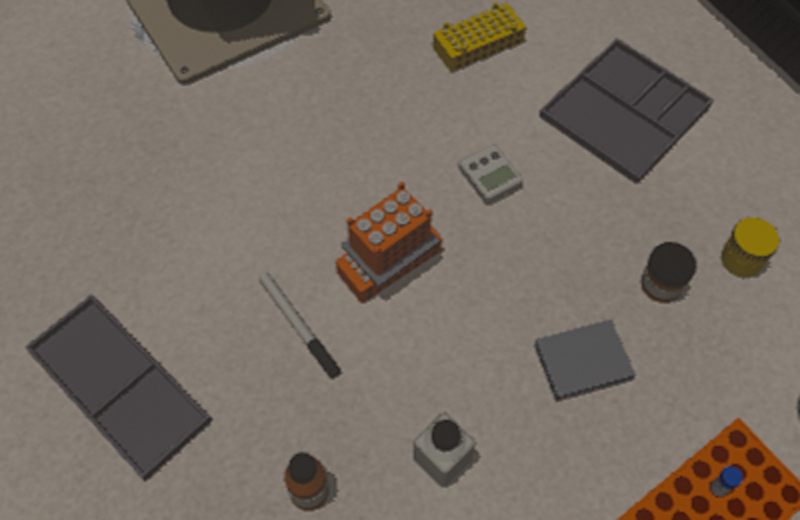

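Choices confirmed:
- Stack with eight big caps at c1 (413,230).
- Jar with black lid at c1 (209,77); the yellow one at (126,52) is rejected.
- Round amber bottle at c1 (585,82).
- Broad tray: its divider puts the rack compartment on the right.
- Long tray: the longer compartment is nearer the robot.

Now I'll triangulate.

```bash
cat > m.py <<'E'
from h import *
T=cam("top");S=cam("scene")
t=lambda p:(95+p[0]/2.111,100+p[1]/2.111)
s=lambda p:(80+p[0]/2,110+p[1]/2)
D={ # (c1,c2) corners
"long":([(622,185),(694,169),(737,327),(667,346)],[(145,478),(210,420),(93,297),(28,347)][0:4]),
"broad":([(30,211),(159,179),(188,298),(56,331)],[(713,100),(638,181),(540,113),(617,40)]),
"pile":([(297,24),(365,42),(350,95),(281,76)],[(633,375),(557,398),(536,346),(612,322)]),
"jarlid":([(209,75)],[(671,263)]),
"bottlecap":([(590,76)],[(303,466)]),
"rackposts":([(376,210),(446,202),(452,249),(382,257)],[(431,208),(376,0),(349,219),(403,185)]),
}
# long tray corner order in scene: far-left,far-right,near-right,near-left (world)
D["long"]=(D["long"][0],[(210,420),(145,478),(28,347),(93,297)])
for k,(a,b) in D.items():
    P=[]
    for p,q in zip(a,b):
        X,e=tri(T,t(p),S,s(q)); P.append(X); print(k,np.round(X*1000),"gap mm",round(e*1000,1))
    if len(P)==4 and k!="rackposts":
        P=np.array(P); print("  centre",np.round(P.mean(0)*1000,1),"sides",[round(np.linalg.norm(P[i]-P[i-1])*1000) for i in range(4)])
        v=P[0]+P[1]-P[2]-P[3]; w=P[1]+P[2]-P[0]-P[3]
        print("  ang up-edge",np.degrees(np.arctan2(v[1],v[0])),"ang right-edge",np.degrees(np.arctan2(w[1],w[0])))
E
python3 m.py
```

```text
long [ 515. -263.    5.] gap mm 1.1
long [ 535. -344.    9.] gap mm 4.4
long [ 352. -389.   16.] gap mm 1.5
long [ 329. -311.    9.] gap mm 0.7
  centre [ 432.6 -326.7    9.6] sides [192, 83, 189, 81]
  ang up-edge 14.077424908535416 ang right-edge -75.12731881482159
broad [479. 427.  18.] gap mm 2.2
broad [519. 280.   8.] gap mm 1.9
broad [380. 242.   9.] gap mm 1.8
broad [340. 392.  14.] gap mm 1.2
  centre [429.2 335.1  12.3] sides [143, 153, 144, 156]
  ang up-edge 14.672403628153486 ang right-edge -75.05700841458105
pile [703. 119.  16.] gap mm 0.4
pile [681.  39.  17.] gap mm 0.6
pile [621.  57.   5.] gap mm 3.3
pile [643. 139.  10.] gap mm 4.3
  centre [662.1  88.6  12. ] sides [63, 83, 64, 85]
  ang up-edge -17.83018591792865 ang right-edge -104.78775198783231
jarlid [633. 216.  51.] gap mm 2.1
bottlecap [ 627. -214.   82.] gap mm 1.3
rackposts [472.  21. 104.] gap mm 0.2
rackposts [449. -35. 406.] gap mm 18.6
rackposts [433. -57.  96.] gap mm 8.6
rackposts [424.  16.  87.] gap mm 3.5
```

```bash
cat > w.py <<'E'
import sys
from h import *
# w.py x y z psi(deg): shift (cm, tool axes now) then turn (rad) needed
def need(x,y,z,psi):
    s=arm.observe(); R=Rn.from_quat(s["ee_rot"]).as_matrix(); d=R.T@(np.array([x,y,z])-s["tcp_pos"])*100
    p=np.degrees(np.arctan2(R[1,1],R[0,1])); t=np.radians((p-psi+90)%180-90); t2=np.arctan2(np.sin(np.radians(p-psi)),np.cos(np.radians(p-psi)))
    c,sn=np.cos(t2),np.sin(t2)
    print("t%.1f tcp"%s["clock"],np.round(s["tcp_pos"]*1000,1),"psi %.1f q6 %.2f"%(p,s["q"][5]),"gap %.1f F %.1f"%(s["finger_gap"]*1000,s["finger_force"]),"force",np.round(s["force"],1))
    print("shift now",np.round(d,2),"turn %.3f"%t2,"| shift if after turn",np.round([c*d[0]+sn*d[1],-sn*d[0]+c*d[1],d[2]],2))
if __name__=="__main__": need(*map(float,sys.argv[1:5]))
E
python3 -m pendant '[[[-2.8,-3.2,0,0],[-2.8,-3.2,0,0],[-2.8,-3.2,0,0],[-2.8,-3.2,0,0],[-2.8,-3.2,0,0],[-2.8,-3.2,0,0],[-2.8,-3.2,0,0],[-2.8,-3.2,0,0]]]'
python3 -m pendant '[[[-2.8,-3.2,0,0],[-2.8,-3.2,0,0],[-2.8,-3.2,0,0],[-2.8,-3.2,0,0],[-2.8,-3.2,0,0],[-2.8,-3.2,0,0],[-2.8,-3.2,0,0],[-2.8,-3.2,0,0]]]'
python3 -m pendant '[[[0,0,0,0.13],[0,0,0,0.13],[0,0,0,0.13],[0,0,0,0.13],[0,0,0,0.13],[0,0,0,0.13],[0,0,0,0.13],[0,0,0,0.13]]]'
python3 -m pendant '[[[0,0,0,0.13],[0,0,0,0],[0,0,0,0]]]'
python3 w.py 0.455 -0.02 0.2176 7.3
python3 - <<'E'
from h import *
im=imaging.get_image("wrist"); cv2.imwrite("pics/w1.png",im[:,:,::-1])
E
```

```text
clock: 0.95
tcp_pos: [0.2979, 0.2812, 0.2185]
ee_rot: [0.116, 0.993, 0.0, 0.0]
force: [1.2, 0.4, -0.5]
finger_gap: 0.093
finger_force: 0.0
clock: 1.75
tcp_pos: [0.4566, -0.02, 0.2185]
ee_rot: [0.117, 0.993, 0.0, 0.0]
force: [0.4, 0.3, 0.0]
finger_gap: 0.0931
finger_force: 0.0
clock: 2.55
tcp_pos: [0.456, -0.0181, 0.2184]
ee_rot: [0.597, 0.802, -0.0, -0.0]
force: [0.2, 0.1, -0.4]
finger_gap: 0.0928
finger_force: 0.0
clock: 2.85
tcp_pos: [0.4561, -0.0182, 0.2185]
ee_rot: [0.644, 0.765, -0.0, -0.0]
force: [0.5, -0.0, 0.1]
finger_gap: 0.093
finger_force: 0.0
t2.9 tcp [456.1 -18.2 218.5] psi 9.8 q6 -0.32 gap 93.0 F 0.0 force [ 0.5 -0.   0.1]
shift now [-0.16 -0.14  0.09] turn 0.043 | shift if after turn [-0.17 -0.13  0.09]
```

View pics/w1.png

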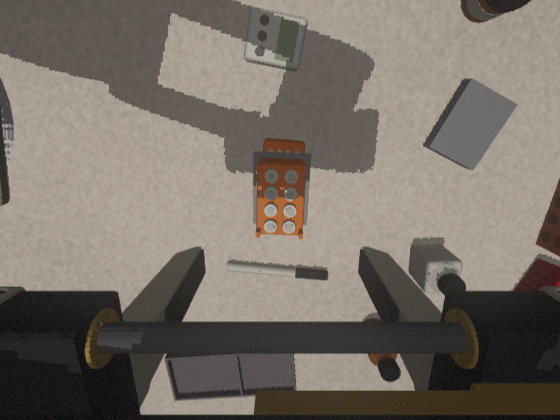

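Wrist view: stack is upright in the picture. The big caps run from (271,177)/(292,177) to (270,228)/(289,228), small-rack ends show at (284,148), and the plate edges show all round. Now I'll compute centre and axis from the caps, and check height against the top view.

```bash
python3 - <<'E'
from h import *
W=cam("wrist");T=cam("top")
a,b,c,d=[(271,177),(292,177),(289,227),(270,227)]
P=np.array([onz(W,*p,0.096) for p in(a,b,c,d)])*1000
print(np.round(P,1),P.mean(0)); v=P[0]+P[1]-P[2]-P[3]; print("x axis",np.degrees(np.arctan2(v[1],v[0])), np.linalg.norm(v)/2)
for k,p in dict(capcentre=(413,229.5)).items():
    q=(95+p[0]/2.111,100+p[1]/2.111)
    print(tri(W,np.mean([a,b,c,d],0),T,q), onz(T,*q,.096))
for p in[(253,153),(311,153),(308,223),(254,223)]: print("plate",onz(W,*p,.044)*1000)
for p in[(264,140),(304,140)]: print("small",onz(W,*p,.03)*1000)
im=cv2.imread("pics/w1.png")[120:260,200:360]; cv2.imwrite("pics/c3.png",cv2.resize(im,(640,560),interpolation=2))
E
```

```text
[[441.9   6.5  96. ]
 [461.7   9.9  96. ]
 [467.9 -40.8  96. ]
 [449.1 -44.   96. ]] [455.13127351 -17.08413168  96.        ]
x axis 97.57883143994886 51.0579442515919
(array([ 0.45443948, -0.01913977,  0.08558395]), np.float64(0.0021969302948125027)) [ 0.45233307 -0.01885151  0.096     ]
plate [417.97535885  19.07604986  44.        ]
plate [480.99965558  30.00310832  44.        ]
plate [493.85851666 -51.00893355  44.        ]
plate [430.89340446 -61.9315924   44.        ]
small [427.18508737  33.77608973  30.        ]
small [471.87595948  41.52381537  30.        ]
```

View pics/c3.png

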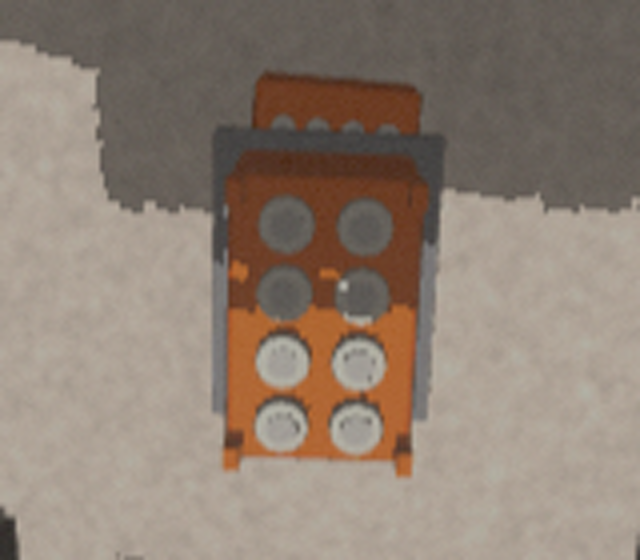

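Plate, rack and small rack agree with their sizes: axis 97.6°, centre (455,-18). Now I grasp the big rack.

```bash

python3 -m pendant '[[[0,-0.1,4,0.038],[0,0,4,0],[0,0,4,0],[0,0,2,0],[0,0,1.85,0],[0,0,0,0]]]' | tr '\n' ' '
python3 w.py 0.455 -0.018 0.060 7.6
python3 -m pendant '[[[0,0,0,0],[0,0,0,0],[0,0,0,0],[0,0,0,0],[0,0,0,0],[0,0,0,0],[0,0,0,0],[0,0,0,0]]]' 0.7 | tr '\n' ' '
python3 w.py 0.455 -0.018 0.060 7.6
```

```text
clock: 3.5 tcp_pos: [0.4527, -0.018, 0.0572] ee_rot: [0.659, 0.752, -0.001, -0.002] force: [0.0, 0.3, 0.3] finger_gap: 0.093 finger_force: 0.0 t3.5 tcp [452.7 -18.   57.2] psi 7.5 q6 -0.28 gap 93.0 F 0.0 force [0.  0.3 0.3]
shift now [-0.03  0.23 -0.28] turn -0.001 | shift if after turn [-0.03  0.23 -0.28]
clock: 4.3 tcp_pos: [0.4553, -0.0184, 0.0604] ee_rot: [0.66, 0.751, 0.0, 0.0] force: [-0.9, -0.7, 2.5] finger_gap: 0.0474 finger_force: 30.0 t4.3 tcp [455.3 -18.4  60.4] psi 7.4 q6 -0.28 gap 47.4 F 30.0 force [-0.9 -0.7  2.5]
shift now [ 0.04 -0.02  0.04] turn -0.004 | shift if after turn [ 0.04 -0.02  0.04]
```

```bash

python3 -m pendant '[[[0,0,-0.5,0],[0,0,-1,0],[0,0,-1.5,0],[0,0,-1.5,0],[0,0,-1.5,0],[0,0,0,0]]]' | tr '\n' ' '
python3 -m pendant '[[[-1.3,-0.4,0,0],[-2.6,-0.9,0,0],[-2.6,-0.9,0,0],[-2.6,-0.9,0,0],[-2.6,-0.9,0,0],[-2.6,-0.9,0,0],[-2.6,-0.9,0,0],[-2.6,-0.9,0,0]]]' | tr '\n' ' '
python3 -m pendant '[[[-2.6,-0.9,0,0],[-2.6,-0.9,0,0],[-2.6,-0.9,0,0],[-2.6,-0.8,0,0],[-1.2,-0.3,0,0],[0,0,0,0.06],[0,0,0,0.12],[0,0,0,0.12]]]' | tr '\n' ' '
python3 -m pendant '[[[0,0,0,0.12],[0,0,0,0.12],[0,0,0,0.12],[0,0,0,0.12],[0,0,0,0.12],[0,0,0,0.12],[0,0,0,0.12],[0,0,0,0.12]]]' | tr '\n' ' '
python3 -m pendant '[[[0,0,0,0.12],[0,0,0,0.06],[0,0,0,0],[0,0,0,0],[0,0,0,0]]]' | tr '\n' ' '
python3 w.py 0.3919 -0.3372 0.12 -75.4
python3 - <<'E'
from h import *
a=imaging.get_image("top")[:,:,::-1]; b=imaging.get_image("wrist")[:,:,::-1]
cv2.imwrite("pics/d1.png",np.hstack([cv2.resize(a[120:300,300:480],(400,400)),cv2.resize(b,(400,400))]))
E
```

```text
clock: 4.9 tcp_pos: [0.457, -0.0186, 0.1231] ee_rot: [0.66, 0.751, 0.001, 0.002] force: [-1.1, 0.1, -0.6] finger_gap: 0.0483 finger_force: 30.0 clock: 5.7 tcp_pos: [0.4132, -0.2212, 0.1196] ee_rot: [0.66, 0.751, -0.0, -0.0] force: [0.9, -0.3, -1.6] finger_gap: 0.0477 finger_force: 30.0 clock: 6.5 tcp_pos: [0.391, -0.3397, 0.1195] ee_rot: [0.767, 0.642, 0.0, -0.001] force: [0.1, -0.1, -1.4] finger_gap: 0.0477 finger_force: 30.0 clock: 7.3 tcp_pos: [0.3911, -0.3395, 0.1196] ee_rot: [0.976, 0.216, -0.0, -0.0] force: [-0.1, 0.1, -0.5] finger_gap: 0.0481 finger_force: 30.0 clock: 7.8 tcp_pos: [0.3911, -0.34, 0.12] ee_rot: [0.991, 0.13, -0.0, -0.0] force: [0.8, 0.2, -1.4] finger_gap: 0.0478 finger_force: 30.0 t7.8 tcp [ 391.1 -340.   120. ] psi -75.0 q6 0.49 gap 47.8 F 30.0 force [ 0.8  0.2 -1.4]
shift now [ 0.15 -0.25 -0.  ] turn 0.007 | shift if after turn [ 0.15 -0.25 -0.  ]
```

View pics/d1.png

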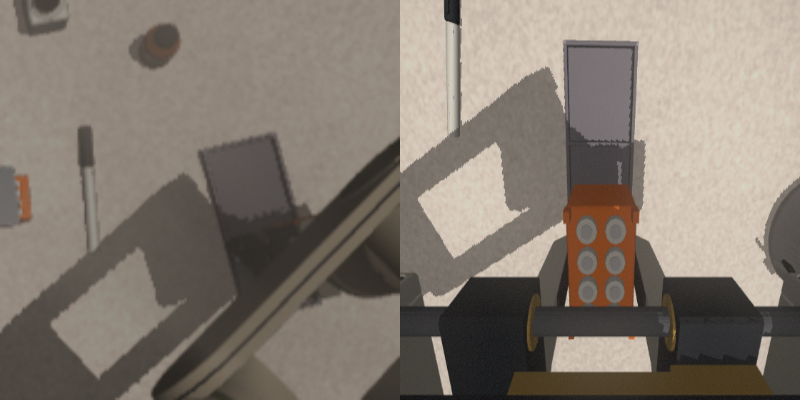

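The wrist view shows the rack hanging square to the tray. The tray's far corners are near (567,42)/(637,42) in the combined picture and the divider is at row 141. I'll check the tray frame from this.

```bash
python3 - <<'E'
from h import *
W=cam("wrist")
g=lambda u,v:onz(W,(u-400)*1.4,v*1.05,.014)*1000
a,b=g(566,42),g(638,42); l,r=g(567,141),g(636,141); print(a,b,l,r,np.linalg.norm(a-b))
m=(a+b)/2; n=(l+r)/2; e=(m-n)/np.linalg.norm(m-n); print("ang",np.degrees(np.arctan2(e[1],e[0])),np.linalg.norm(m-n)); print("centre",m-97*e, n-11*e,"rackc",m-139*e)
E
```

```text
[ 513.64290408 -266.89051388   14.        ] [ 534.39090097 -344.4099847    14.        ] [ 434.15167697 -285.37332273   14.        ] [ 456.06914857 -367.1590748    14.        ] 80.24803880417564
ang 14.642387838297838 81.55520521347101
centre [ 430.1672275  -330.17041442   14.        ] [ 434.46766612 -329.04683605   14.        ] rackc [ 389.53128574 -340.78739314   14.        ]
```

```bash

python3 -m pendant '[[[0.05,-0.1,1,0],[0,0,2,0],[0,0,2,0],[0,0,2,0],[0,0,1.3,0],[0,0,0.5,0],[0,0,0,0],[0,0,0,0]]]' | tr '\n' ' '
python3 -m pendant '[[[0,0,0.3,0],[0,0,0.3,0],[0,0,0.25,0],[0,0,0.15,0],[0,0,0.1,0],[0,0,0,0],[0,0,0,0]]]' | tr '\n' ' '
python3 w.py 0.3918 -0.339 0.0204 -75.4
```

```text
clock: 8.7 tcp_pos: [0.3918, -0.3396, 0.0329] ee_rot: [0.992, 0.13, 0.0, 0.0] force: [0.1, 0.2, -1.0] finger_gap: 0.048 finger_force: 30.0 clock: 9.4 tcp_pos: [0.3913, -0.3392, 0.0211] ee_rot: [0.992, 0.13, -0.0, -0.0] force: [-1.2, 0.1, -0.1] finger_gap: 0.0476 finger_force: 30.0 t9.4 tcp [ 391.3 -339.2   21.1] psi -75.1 q6 0.50 gap 47.6 F 30.0 force [-1.2  0.1 -0.1]
shift now [ 0.05 -0.    0.07] turn 0.005 | shift if after turn [ 0.05 -0.    0.07]
```

```bash

python3 -m pendant '[[[0,0,0.1,0],[0,0,0,0]]]' | tr '\n' ' '
python3 -m pendant '[[[0,0,0,0],[0,0,0,0],[0,0,0,0],[0,0,0,0],[0,0,0,0]]]' 0.15 | tr '\n' ' '
python3 -m pendant '[[[0,0,-1,0],[0,0,-3,0],[0,0,-4,0],[0,0,-4,0],[0,0,-4,0],[0,0,-4,0],[0,0,0,0],[0,0,0,0]]]' 0 | tr '\n' ' '
python3 w.py 0.455 -0.018 0.22 7.6
```

```text
clock: 9.6 tcp_pos: [0.3915, -0.3394, 0.0204] ee_rot: [0.992, 0.13, 0.0, 0.0] force: [0.2, 0.1, 0.3] finger_gap: 0.0479 finger_force: 30.0 clock: 10.1 tcp_pos: [0.3913, -0.3392, 0.0201] ee_rot: [0.992, 0.13, -0.0, -0.0] force: [0.0, 0.3, -0.4] finger_gap: 0.0779 finger_force: 0.0 clock: 10.9 tcp_pos: [0.3919, -0.3398, 0.2221] ee_rot: [0.992, 0.13, 0.001, 0.001] force: [0.1, -0.1, -0.5] finger_gap: 0.0926 finger_force: 0.0 t10.9 tcp [ 391.9 -339.8  222.1] psi -75.1 q6 0.50 gap 92.6 F 0.0 force [ 0.1 -0.1 -0.5]
shift now [ 14.36 -29.48   0.14] turn -1.444 | shift if after turn [31.06 10.51  0.14]
```

```bash

python3 -m pendant '[[[0,0,0,-0.144],[0,0,0,-0.144],[0,0,0,-0.144],[0,0,0,-0.144],[0,0,0,-0.144],[0,0,0,-0.144],[0,0,0,-0.144],[0,0,0,-0.144]]]' | tr '\n' ' '
python3 -m pendant '[[[0,0,0,-0.144],[0,0,0,-0.144],[3.9,1.31,0,0],[3.9,1.31,0,0],[3.9,1.31,0,0],[3.9,1.31,0,0],[3.9,1.31,0,0],[3.9,1.31,0,0]]]' | tr '\n' ' '
python3 -m pendant '[[[3.9,1.31,0,0],[3.8,1.31,0,0],[0,0,0,0],[0,0,0,0],[0,0,0,0]]]' | tr '\n' ' '
python3 w.py 0.455 -0.018 0.22 7.6
python3 - <<'E'
from h import *
b=imaging.get_image("wrist")[:,:,::-1]; cv2.imwrite("pics/w2.png",b)
a=imaging.get_image("top")[:,:,::-1]; cv2.imwrite("pics/t2.png",a)
cv2.imwrite("pics/d2.png",np.hstack([cv2.resize(b[110:260,195:365],(480,423),interpolation=2),cv2.resize(a[170:270,370:450],(320,423),interpolation=2)]))
E
```

```text
clock: 11.7 tcp_pos: [0.3905, -0.3383, 0.2181] ee_rot: [0.759, 0.651, -0.0, -0.002] force: [0.2, -0.2, -0.1] finger_gap: 0.093 finger_force: 0.0 clock: 12.5 tcp_pos: [0.4381, -0.0951, 0.2184] ee_rot: [0.66, 0.751, -0.001, -0.001] force: [1.1, 1.1, 0.5] finger_gap: 0.0931 finger_force: 0.0 clock: 13.0 tcp_pos: [0.4545, -0.018, 0.2192] ee_rot: [0.66, 0.751, -0.001, -0.001] force: [0.3, -0.3, 0.2] finger_gap: 0.093 finger_force: 0.0 t13.0 tcp [454.5 -18.  219.2] psi 7.4 q6 -0.28 gap 93.0 F 0.0 force [ 0.3 -0.3  0.2]
shift now [-0.    0.05 -0.08] turn -0.004 | shift if after turn [-0.01  0.05 -0.08]
```

View pics/d2.png

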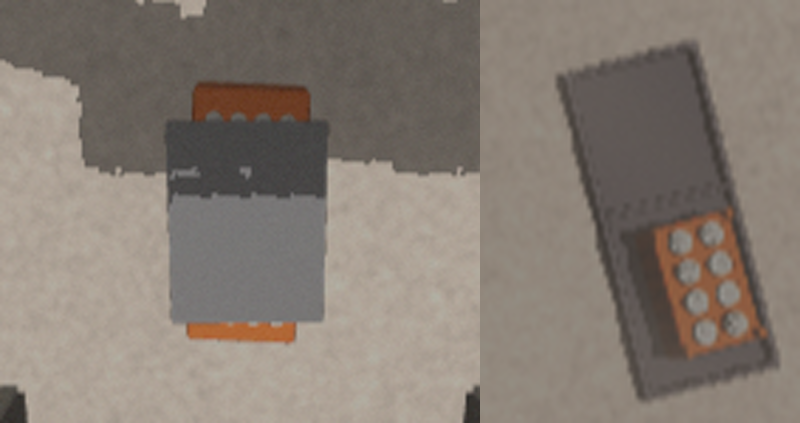

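The plate lies alone and square on the small rack, corners at d2 (165,122),(328,121),(324,321),(171,323). The big rack stands in its compartment, caps centred at d2 (706,284).

```bash
python3 - <<'E'
from h import *
W=cam("wrist");T=cam("top")
q=[(195+u/2.824,110+v/2.82) for u,v in[(165,122),(328,121),(324,322),(171,323)]]
P=np.array([onz(W,*p,.044) for p in q])*1000
v=P[0]+P[1]-P[2]-P[3]; print(np.round(P),P.mean(0),"ang",np.degrees(np.arctan2(v[1],v[0])),"sides",[round(np.linalg.norm(P[i]-P[i-1])) for i in range(4)])
r=onz(T,370+226/4,170+284/4.23,.056)*1000; d=r[:2]-[432.4,-328.5]; a=np.radians(14.6)
print("rack in tray",d@[np.cos(a),np.sin(a)],d@[-np.sin(a),np.cos(a)])
# height check of plate: top view corners via mask centre
a=cv2.imread("pics/t2.png"); c=a[180:240,255:330]; cv2.imwrite("pics/c4.png",cv2.resize(c,(750,600),interpolation=2))
E
```

```text
[[419.  20.  44.]
 [482.  29.  44.]
 [493. -55.  44.]
 [430. -63.  44.]] [455.9478755  -17.31041631  44.        ] ang 97.67947278464219 sides [84, 64, 84, 64]
rack in tray -41.661990754834626 1.1441506998497613
```

View pics/c4.png

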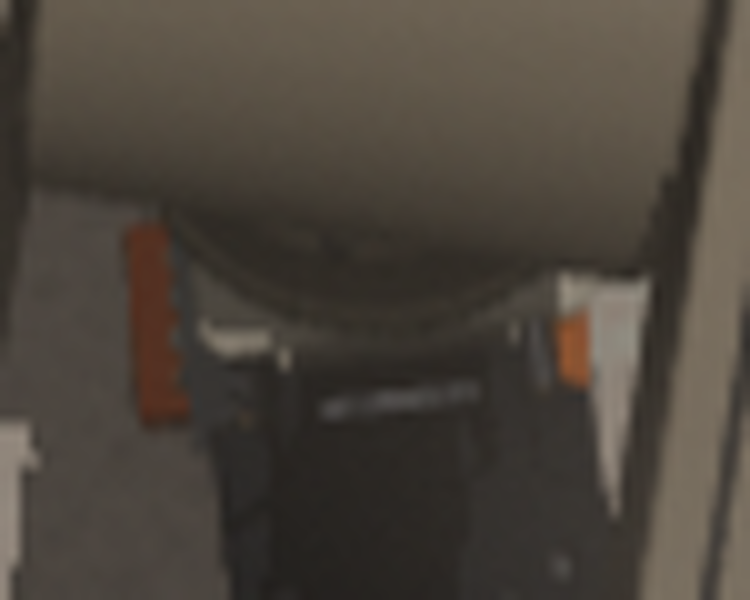

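```bash

python3 -m pendant '[[[0.05,0.15,4,0],[0,0,4,0],[0,0,4,0],[0,0,3,0],[0,0,1.5,0],[0,0,0.5,0],[0,0,0,0],[0,0,0,0]]]' | tr '\n' ' '
python3 w.py 0.456 -0.0175 0.0392 7.6
```

```text
clock: 13.9 tcp_pos: [0.4576, -0.0172, 0.0513] ee_rot: [0.66, 0.751, 0.0, 0.001] force: [0.5, 0.6, 1.2] finger_gap: 0.0931 finger_force: 0.0 t13.9 tcp [457.6 -17.2  51.3] psi 7.3 q6 -0.28 gap 93.1 F 0.0 force [0.5 0.6 1.2]
shift now [-0.01 -0.16  1.21] turn -0.005 | shift if after turn [-0.01 -0.16  1.21]
```

```bash

python3 -m pendant '[[[0,0,0.6,-0.005],[0,0,0.5,0],[0,0,0,0],[0,0,0,0],[0,0,0,0]]]' | tr '\n' ' '
python3 w.py 0.456 -0.0175 0.0392 7.6
python3 -m pendant '[[[0,0,0,0],[0,0,0,0],[0,0,0,0],[0,0,0,0],[0,0,0,0],[0,0,0,0]]]' 0.6 | tr '\n' ' '
python3 w.py 0.456 -0.0175 0.0392 7.6
```

```text
clock: 14.4 tcp_pos: [0.4568, -0.0166, 0.0393] ee_rot: [0.658, 0.753, 0.0, 0.0] force: [-0.1, -1.3, -0.7] finger_gap: 0.093 finger_force: 0.0 t14.4 tcp [456.8 -16.6  39.3] psi 7.7 q6 -0.28 gap 93.0 F 0.0 force [-0.1 -1.3 -0.7]
shift now [-0.08 -0.09  0.01] turn 0.002 | shift if after turn [-0.08 -0.09  0.01]
clock: 15.0 tcp_pos: [0.4566, -0.0166, 0.0391] ee_rot: [0.658, 0.753, -0.0, -0.0] force: [-0.2, -0.1, 1.2] finger_gap: 0.0635 finger_force: 30.0 t15.0 tcp [456.6 -16.6  39.1] psi 7.7 q6 -0.28 gap 63.5 F 30.0 force [-0.2 -0.1  1.2]
shift now [-0.08 -0.07 -0.01] turn 0.001 | shift if after turn [-0.08 -0.07 -0.01]
```

```bash

python3 -m pendant '[[[0,0,-0.5,0],[0,0,-1.5,0],[0,0,-2,0],[0,0,-2,0],[0,0,-2,0],[0,0,-2,0],[-0.2,1.5,0,0],[-0.4,3,0,0]]]' | tr '\n' ' '
python3 -m pendant '[[[-0.4,3,0,0],[-0.4,3,0,0],[-0.4,3,0,0],[-0.4,2.7,0,0],[-0.2,1.1,0,0.1],[0,0,0,0.11],[0,0,0,0.1],[0,0,0,0.1]]]' | tr '\n' ' '
python3 -m pendant '[[[0,0,0,0],[0,0,0,0],[0,0,0,0]]]' | tr '\n' ' '
python3 w.py 0.662 0.0886 0.14 -15.8
python3 - <<'E'
from h import *
b=imaging.get_image("wrist")[:,:,::-1]; cv2.imwrite("pics/w3.png",b)
E
```

```text
clock: 15.8 tcp_pos: [0.5024, -0.0166, 0.1406] ee_rot: [0.658, 0.753, 0.0, 0.001] force: [0.7, 0.1, -0.3] finger_gap: 0.063 finger_force: 30.0 clock: 16.6 tcp_pos: [0.6312, -0.0172, 0.139] ee_rot: [0.799, 0.601, -0.0, -0.0] force: [0.1, 0.2, -1.7] finger_gap: 0.0635 finger_force: 30.0 clock: 16.9 tcp_pos: [0.6312, -0.0173, 0.1392] ee_rot: [0.797, 0.604, -0.0, -0.0] force: [-0.6, -0.2, -0.5] finger_gap: 0.0634 finger_force: 30.0 t16.9 tcp [631.2 -17.3 139.2] psi -15.7 q6 0.17 gap 63.4 F 30.0 force [-0.6 -0.2 -0.5]
shift now [11.02  0.1  -0.08] turn 0.002 | shift if after turn [11.02  0.08 -0.08]
```

View pics/w3.png

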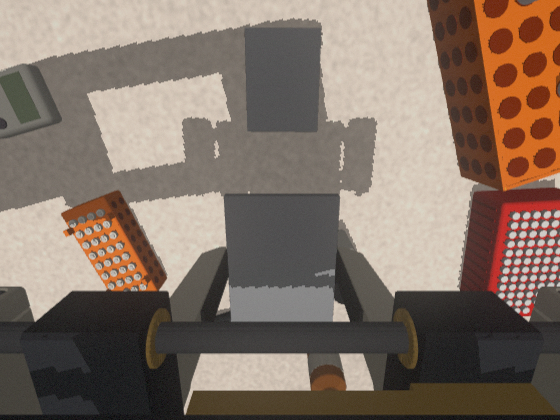

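Wrist view: held plate is level, far edge (225,194)–(339,194). Pile top corners are at (247,27),(321,28),(318,131),(248,130).

```bash
python3 - <<'E'
from h import *
W=cam("wrist");T=cam("top")
P=np.array([onz(W,*p,.018) for p in [(247,27),(321,28),(318,131),(248,130)]])*1000
v=P[0]+P[1]-P[2]-P[3]; print(np.round(P),P.mean(0),"ang",np.degrees(np.arctan2(v[1],v[0])),"sides",[round(np.linalg.norm(P[i]-P[i-1])) for i in range(4)])
print(tri(W,(283,79),T,(95+323/2.111,100+59/2.111)))
E=np.array([onz(W,*p,.144) for p in [(225,194),(339,194)]])*1000; d=E[1]-E[0]; n=np.array([-d[1],d[0]])/np.linalg.norm(d[:2]); print("plate edge",E,np.linalg.norm(d),"ang",np.degrees(np.arctan2(d[1],d[0])),"centre",E.mean(0)[:2]-42*n)
E
python3 w.py 0.662 0.088 0.14 -15.8
```

```text
[[645. 138.  18.]
 [704. 120.  18.]
 [682.  41.  18.]
 [621.  59.  18.]] [663.16223965  89.33018078  18.        ] ang 73.85936719774654 sides [83, 61, 83, 64]
(array([0.66341145, 0.09039164, 0.00638228]), np.float64(0.004076935205965957))
plate edge [[613.55469734  32.15973757 144.        ]
 [673.09229026  15.48146754 144.        ]] 61.829520963521446 ang -15.649156848829245 centre [631.99415904 -16.62252015]
t16.9 tcp [631.3 -17.3 139.2] psi -15.7 q6 0.17 gap 63.7 F 30.0 force [-0.1 -0.5 -1.3]
shift now [10.97  0.11 -0.08] turn 0.002 | shift if after turn [10.97  0.09 -0.08]
```

```bash

python3 -m pendant '[[[1.5,0.14,0,0.006],[3,0,0,0],[3,0,0,0],[2.5,0,0,0],[1.04,0,0,0],[0,0,2,0],[0,0,3,0],[0,0,3,0]]]' | tr '\n' ' '
python3 -m pendant '[[[0,0,2,0],[0,0,1,0],[0,0,0,0],[0,0,0,0],[0,0,0,0]]]' | tr '\n' ' '
python3 w.py 0.6625 0.0886 0.0192 -16.1
```

```text
clock: 17.75 tcp_pos: [0.6639, 0.0887, 0.0589] ee_rot: [0.799, 0.601, 0.001, 0.001] force: [0.7, -0.1, -1.1] finger_gap: 0.0636 finger_force: 30.0 clock: 18.25 tcp_pos: [0.6648, 0.0885, 0.0312] ee_rot: [0.799, 0.601, 0.001, 0.001] force: [0.2, 0.4, -0.9] finger_gap: 0.0632 finger_force: 30.0 t18.2 tcp [664.8  88.5  31.2] psi -16.2 q6 0.34 gap 63.2 F 30.0 force [ 0.2  0.4 -0.9]
shift now [-0.05 -0.23  1.2 ] turn -0.001 | shift if after turn [-0.05 -0.23  1.2 ]
```

```bash

python3 -m pendant '[[[0,-0.2,0.4,0],[0,0,0.4,0],[0,0,0.2,0],[0,0,0.1,0],[0,0,0,0],[0,0,0,0],[0,0,0,0]]]' | tr '\n' ' '
python3 w.py 0.6625 0.0886 0.0192 -16.1
```

```text
clock: 18.95 tcp_pos: [0.6613, 0.089, 0.0192] ee_rot: [0.799, 0.601, -0.0, -0.0] force: [-5.1, -0.2, 8.0] finger_gap: 0.0634 finger_force: 30.0 t18.9 tcp [661.3  89.   19.2] psi -16.2 q6 0.34 gap 63.4 F 30.0 force [-5.1 -0.2  8. ]
shift now [-0.01  0.13 -0.  ] turn -0.001 | shift if after turn [-0.01  0.13 -0.  ]
```

```bash

python3 -m pendant '[[[0,0,0,0],[0,0,0,0],[0,0,0,0],[0,0,0,0]]]' 0.15 | tr '\n' ' '
python3 -m pendant '[[[0,0,-1,0],[0,0,-3,0],[0,0,-4,0],[0,0,-4,0],[-3,0,-4,0],[-4,0,-4,0],[-4,0,0,0],[0,0,0,0]]]' 0 | tr '\n' ' '
python3 -m pendant '[[[0,0,0,0],[0,0,0,0]]]' | tr '\n' ' '
python3 w.py 0.455 -0.0175 0.219 7.6
python3 - <<'E'
from h import *
b=imaging.get_image("wrist")[:,:,::-1]; cv2.imwrite("pics/w4.png",b)
E
```

```text
clock: 19.35 tcp_pos: [0.6613, 0.089, 0.0179] ee_rot: [0.799, 0.601, -0.0, -0.0] force: [-0.4, 0.1, 0.1] finger_gap: 0.0789 finger_force: 0.0 clock: 20.15 tcp_pos: [0.6323, -0.0167, 0.2168] ee_rot: [0.801, 0.599, 0.001, 0.002] force: [0.1, -0.2, 0.4] finger_gap: 0.0928 finger_force: 0.0 clock: 20.35 tcp_pos: [0.6319, -0.0115, 0.2132] ee_rot: [0.799, 0.601, -0.0, -0.0] force: [-0.1, -0.7, 0.3] finger_gap: 0.0932 finger_force: 0.0 t20.4 tcp [631.9 -11.5 213.2] psi -16.1 q6 0.18 gap 93.2 F 0.0 force [-0.1 -0.7  0.3]
shift now [ -5.5  -16.82  -0.57] turn -0.414 | shift if after turn [  1.74 -17.61  -0.57]
```

View pics/w4.png

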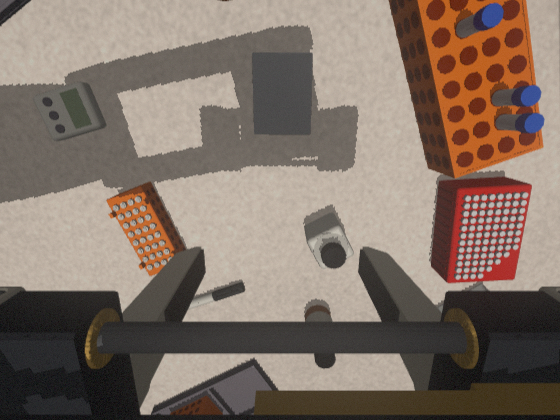

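The plate sits flush on the pile, rectangle (252,53)–(312,135), with no second edge visible. Next, the small rack.

```bash

python3 -m pendant '[[[-1.1,-3.4,0,0],[-1.1,-3.4,0,0],[-1.1,-3.4,0,0],[-1.1,-3.4,0,0],[-1.1,-3.2,0,-0.1],[0,0,0,-0.1],[0,0,0,-0.11],[0,0,0,-0.104]]]' | tr '\n' ' '
python3 -m pendant '[[[0,0,0,0],[0,0,0,0],[0,0,0,0]]]' | tr '\n' ' '
python3 w.py 0.455 -0.0175 0.025 7.6
python3 - <<'E'
from h import *
W=cam("wrist")
b=imaging.get_image("wrist")[:,:,::-1]; cv2.imwrite("pics/w5.png",b)
h=cv2.cvtColor(b,cv2.COLOR_BGR2HSV); m=((h[...,0]<15)&(h[...,1]>150)&(h[...,2]>50)).astype(np.uint8); m[:100]=0;m[290:]=0;m[:,:180]=0;m[:,380:]=0
m=cv2.morphologyEx(m,cv2.MORPH_CLOSE,np.ones((15,15)));m=cv2.morphologyEx(m,cv2.MORPH_OPEN,np.ones((9,9)))
c=max(cv2.findContours(m,0,2)[0],key=cv2.contourArea); r=cv2.minAreaRect(c); print(r)
P=np.array([onz(W,*p,.03) for p in cv2.boxPoints(r)])*1000; print(np.round(P),P.mean(0),[round(np.linalg.norm(P[i]-P[i-1])) for i in range(4)])
for i in(1,2): v=P[i]-P[i-1]; print(np.degrees(np.arctan2(v[1],v[0])))
E
```

```text
clock: 21.2 tcp_pos: [0.4551, -0.0172, 0.2133] ee_rot: [0.657, 0.754, -0.0, -0.0] force: [-0.2, 0.4, 0.0] finger_gap: 0.0933 finger_force: 0.0 clock: 21.5 tcp_pos: [0.4554, -0.0179, 0.2133] ee_rot: [0.66, 0.752, -0.0, -0.0] force: [-0.5, -0.3, -0.3] finger_gap: 0.093 finger_force: 0.0 t21.5 tcp [455.4 -17.9 213.3] psi 7.5 q6 -0.28 gap 93.0 F 0.0 force [-0.5 -0.3 -0.3]
shift now [ 0.04 -0.02 18.83] turn -0.002 | shift if after turn [ 0.04 -0.02 18.83]
((281.56610107421875, 186.18759155273438), (41.468788146972656, 91.21990966796875), 1.6365771293640137)
[[436. -74.  30.]
 [427.  35.  30.]
 [473.  40.  30.]
 [486. -68.  30.]] [455.45320673 -16.61745742  30.        ] [51, 109, 46, 109]
94.76651396783677
5.925417237706638
```

```bash

python3 -m pendant '[[[0.1,0,4,0.03],[0,0,4,0],[0,0,4,0],[0,0,4,0],[0,0,2,0],[0,0,1,0],[0,0,0.6,0],[0,0,0,0]]]' | tr '\n' ' '
python3 -m pendant '[[[0,0,0,0],[0,0,0,0]]]' | tr '\n' ' '
python3 w.py 0.4555 -0.0166 0.014 5.8
python3 -m pendant '[[[0,0,0,0],[0,0,0,0],[0,0,0,0],[0,0,0,0],[0,0,0,0],[0,0,0,0],[0,0,0,0]]]' 0.7 | tr '\n' ' '
python3 w.py 0.4555 -0.0166 0.014 5.8
```

```text
clock: 22.35 tcp_pos: [0.4556, -0.0173, 0.0177] ee_rot: [0.67, 0.742, 0.0, 0.0] force: [-0.2, 0.1, -0.2] finger_gap: 0.0928 finger_force: 0.0 clock: 22.55 tcp_pos: [0.4565, -0.0175, 0.0189] ee_rot: [0.67, 0.742, 0.001, 0.001] force: [-0.0, 0.2, -0.0] finger_gap: 0.0926 finger_force: 0.0 t22.6 tcp [456.5 -17.5  18.9] psi 5.8 q6 -0.25 gap 92.6 F 0.0 force [-0.   0.2 -0. ]
shift now [ 0.1  -0.09  0.49] turn 0.001 | shift if after turn [ 0.1  -0.09  0.49]
clock: 23.25 tcp_pos: [0.4552, -0.0173, 0.0175] ee_rot: [0.67, 0.742, -0.0, -0.0] force: [-1.0, -0.6, -0.2] finger_gap: 0.048 finger_force: 30.0 t23.2 tcp [455.2 -17.3  17.5] psi 5.8 q6 -0.25 gap 48.0 F 30.0 force [-1.  -0.6 -0.2]
shift now [0.07 0.04 0.35] turn 0.001 | shift if after turn [0.07 0.04 0.35]
```

```bash

python3 -m pendant '[[[0,0,-0.5,0],[0,0,-1,0],[0,0,-2,0],[0,0,-2,0],[0,0,-2,0],[0,0,-2,0],[1.3,0.1,0,0],[2.6,0.1,0,0]]]' | tr '\n' ' '
python3 -m pendant '[[[2.7,0.1,0,0],[2.7,0.1,0,0],[2.7,0.1,0,0],[2.7,0.1,0,0],[2.7,0.1,0,0],[2.7,0.1,0,0],[2.7,0.1,0,0],[2.7,0.1,0,0]]]' | tr '\n' ' '
python3 -m pendant '[[[2.7,0.1,0,0],[2.7,0.1,0,0],[1.0,0,0,-0.05],[0,0,0,-0.12],[0,0,0,-0.12],[0,0,0,-0.12],[0,0,0,-0.12],[0,0,0,-0.12]]]' | tr '\n' ' '
python3 -m pendant '[[[0,0,0,-0.12],[0,0,0,-0.12],[0,0,0,-0.12],[0,0,0,-0.12],[0,0,0,-0.12],[0,0,0,-0.12],[0,0,0,-0.12],[0,0,0,-0.12]]]' | tr '\n' ' '
python3 -m pendant '[[[0,0,0,-0.12],[0,0,0,0],[0,0,0,0],[0,0,0,0]]]' | tr '\n' ' '
python3 w.py 0.4386 0.2993 0.0215 104.8
python3 - <<'E'
from h import *
b=imaging.get_image("wrist")[:,:,::-1]; cv2.imwrite("pics/w6.png",b)
E
```

```text
clock: 24.05 tcp_pos: [0.454, 0.0217, 0.1133] ee_rot: [0.671, 0.741, 0.001, 0.001] force: [-0.1, 0.1, -1.2] finger_gap: 0.0475 finger_force: 30.0 clock: 24.85 tcp_pos: [0.438, 0.2392, 0.1116] ee_rot: [0.67, 0.742, -0.0, -0.0] force: [-0.6, -0.4, -0.9] finger_gap: 0.0479 finger_force: 30.0 clock: 25.65 tcp_pos: [0.4335, 0.3018, 0.1115] ee_rot: [0.396, 0.918, -0.0, -0.001] force: [0.1, -0.0, -0.9] finger_gap: 0.0479 finger_force: 30.0 clock: 26.45 tcp_pos: [0.4336, 0.3018, 0.1115] ee_rot: [-0.073, 0.997, -0.0, -0.001] force: [-1.1, 0.5, -1.4] finger_gap: 0.0476 finger_force: 30.0 clock: 26.85 tcp_pos: [0.4343, 0.3015, 0.1121] ee_rot: [-0.129, 0.992, -0.0, -0.0] force: [0.1, -0.0, -0.2] finger_gap: 0.0478 finger_force: 30.0 t26.9 tcp [434.3 301.5 112.1] psi 104.8 q6 -1.32 gap 47.8 F 30.0 force [ 0.1 -0.  -0.2]
shift now [-0.37 -0.32  9.06] turn 0.000 | shift if after turn [-0.37 -0.32  9.06]
```

View pics/w6.png

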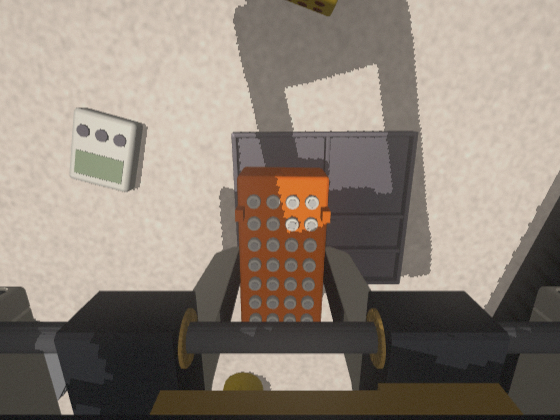

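The rack hangs parallel to the broad tray. Tray corners are at (234,133),(416,132),(400,283). Refining the tray frame from these.

```bash
python3 - <<'E'
from h import *
W=cam("wrist")
a,b,c=[onz(W,*p,.014)*1000 for p in[(233,132),(417,132),(400,284)]]
print(a,b,c,np.linalg.norm(a-b),np.linalg.norm(b-c)); 
ey=(b-a)[:2]/np.linalg.norm((b-a)[:2]); ex=np.array([ey[1],-ey[0]]); print("ang",np.degrees(np.arctan2(ex[1],ex[0])))
o=(a+c)[:2]/2; print("centre",o,"rack",o-37*ey,"jar",o-34*ex+40*ey)
E
```

```text
[377.58919322 244.43549664  14.        ] [337.92843918 393.53905705  14.        ] [477.09100304 433.29603001  14.        ] 154.2881950723338 144.73021825935567
ang 14.895465388362364
centre [427.34009813 338.86576333] rack [436.85118158 303.10909554] jar [384.20036724 368.78170587]
```

```bash

python3 -m pendant '[[[-0.3,-0.1,1,0],[0,0,2,0],[0,0,2,0],[0,0,2,0],[0,0,1,0],[0,0,0,0],[0,0,0,0]]]' | tr '\n' ' '
python3 w.py 0.4377 0.3012 0.0215 104.8
python3 -m pendant '[[[0,0,0.3,0],[0,0,0.3,0],[0,0,0.2,0],[0,0,0.1,0],[0,0,0.1,0],[0,0,0,0],[0,0,0,0]]]' | tr '\n' ' '
python3 w.py 0.4377 0.3012 0.0215 104.8
```

```text
clock: 27.6 tcp_pos: [0.4381, 0.3011, 0.0328] ee_rot: [-0.13, 0.992, 0.0, 0.0] force: [0.4, -0.1, -1.0] finger_gap: 0.048 finger_force: 30.0 t27.6 tcp [438.1 301.1  32.8] psi 104.9 q6 -1.33 gap 48.0 F 30.0 force [ 0.4 -0.1 -1. ]
shift now [0.04 0.02 1.13] turn 0.003 | shift if after turn [0.04 0.02 1.13]
clock: 28.3 tcp_pos: [0.4379, 0.3011, 0.0226] ee_rot: [-0.13, 0.991, 0.0, 0.0] force: [0.6, -0.7, -1.0] finger_gap: 0.0474 finger_force: 30.0 t28.3 tcp [437.9 301.1  22.6] psi 105.0 q6 -1.33 gap 47.4 F 30.0 force [ 0.6 -0.7 -1. ]
shift now [0.02 0.01 0.11] turn 0.003 | shift if after turn [0.02 0.01 0.11]
```

```bash

python3 -m pendant '[[[0,0,0.1,0],[0,0,0,0]]]' | tr '\n' ' '
python3 -m pendant '[[[0,0,0,0],[0,0,0,0],[0,0,0,0],[0,0,0,0]]]' 0.25 | tr '\n' ' '
python3 -m pendant '[[[0,0,-1,0],[0,0,-3,0],[0,0,-4,0],[0,0,-4,0],[0,0,-4,0],[0,0,-4,0],[0,0,0,0.14],[0,0,0,0.14]]]' 0 | tr '\n' ' '
python3 -m pendant '[[[0,0,0,0.14],[0,0,0,0.14],[0,0,0,0.14],[0,0,0,0.14],[0,0,0,0.145],[0,0,0,0.145],[0,0,0,0.145],[0,0,0,0.145]]]' | tr '\n' ' '
python3 -m pendant '[[[0,0,0,0.15],[-2.6,3.3,0,0],[-2.6,3.3,0,0],[-2.6,3.3,0,0],[-2.6,3.3,0,0],[-2.6,3.3,0,0],[0,0,0,0],[0,0,0,0]]]' | tr '\n' ' '
python3 w.py 0.633 0.217 0.02 14.8
python3 - <<'E'
from h import *
b=imaging.get_image("wrist")[:,:,::-1]; cv2.imwrite("pics/w7.png",b); W=cam("wrist")
np.save("pics/W7.npy",np.array([0])); print(W[3].tolist(),W[4].tolist())
E
```

```text
clock: 28.5 tcp_pos: [0.4379, 0.3011, 0.0215] ee_rot: [-0.13, 0.991, 0.0, 0.0] force: [-0.7, 0.0, -0.7] finger_gap: 0.0479 finger_force: 30.0 clock: 28.9 tcp_pos: [0.4379, 0.3011, 0.0216] ee_rot: [-0.13, 0.991, 0.0, 0.0] force: [0.5, -0.4, 0.8] finger_gap: 0.0692 finger_force: 0.0 clock: 29.7 tcp_pos: [0.4389, 0.3017, 0.2248] ee_rot: [0.012, 1.0, 0.001, 0.002] force: [-0.9, 0.1, -1.2] finger_gap: 0.0931 finger_force: 0.0 clock: 30.5 tcp_pos: [0.4378, 0.3011, 0.2224] ee_rot: [0.55, 0.835, 0.0, 0.0] force: [-0.1, -0.7, -0.0] finger_gap: 0.0928 finger_force: 0.0 clock: 31.3 tcp_pos: [0.6312, 0.2175, 0.2212] ee_rot: [0.609, 0.793, -0.0, -0.0] force: [-0.2, 0.4, 0.0] finger_gap: 0.0928 finger_force: 0.0 t31.3 tcp [631.2 217.5 221.2] psi 14.9 q6 -0.01 gap 92.8 F 0.0 force [-0.2  0.4  0. ]
shift now [-0.1   0.18 20.12] turn 0.002 | shift if after turn [-0.1   0.18 20.12]
[[0.9657243319271209, 0.25956929181155386, -0.0005454102703208085], [0.24781773308922625, -0.9213736420171167, 0.2994277591717738], [0.07721972474977892, -0.2892998350233908, -0.9541188183685541]] [-0.6657543617904272, 0.00918901647161821, 0.4087987201462722]
```

View pics/w7.png

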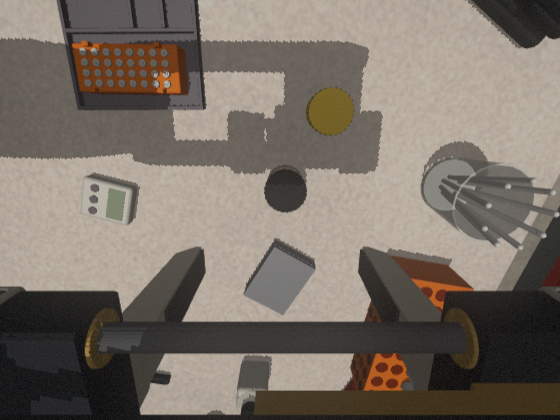

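The black lid is centred at (285,190), the yellow jar at (330,111) is rejected, and the small rack sits inside its compartment at (128,68). Measuring the jar.

```bash
python3 - <<'E'
from h import *
W=cam("wrist");T=cam("top")
p=onz(W,285.5,190,.054); e=[onz(W,264,190,.054),onz(W,307,190,.054)]
print(p,np.linalg.norm(e[0]-e[1])); q=(95+209/2.111,100+75/2.111); print(tri(W,(285.5,190),T,q),onz(T,*q,.054))
E
python3 w.py 0.633 0.216 0.02 14.8
```

```text
[0.63437478 0.2224188  0.054     ] 0.048204140528679225
(array([0.6359539 , 0.21819224, 0.03616525]), np.float64(0.0004820100324499406)) [0.63200854 0.21501505 0.054     ]
t31.4 tcp [630.6 218.3 221.7] psi 15.0 q6 -0.01 gap 92.8 F 0.0 force [ 0.1 -0.3  0.6]
shift now [-0.29  0.18 20.17] turn 0.003 | shift if after turn [-0.29  0.18 20.17]
```

```bash

python3 -m pendant '[[[-0.05,0.3,4,0],[0,0,4,0],[0,0,4,0],[0,0,4,0],[0,0,3,0],[0,0,0.9,0],[0,0,0,0],[0,0,0,0]]]' | tr '\n' ' '
python3 w.py 0.6335 0.2185 0.022 14.8
python3 -m pendant '[[[0,0,0,0],[0,0,0,0],[0,0,0,0],[0,0,0,0],[0,0,0,0],[0,0,0,0],[0,0,0,0]]]' 0.7 | tr '\n' ' '
python3 w.py 0.6335 0.2185 0.022 14.8
```

```text
clock: 32.15 tcp_pos: [0.635, 0.2194, 0.0252] ee_rot: [0.608, 0.794, 0.001, 0.001] force: [0.3, -0.5, 0.5] finger_gap: 0.0929 finger_force: 0.0 t32.1 tcp [635.  219.4  25.2] psi 15.1 q6 -0.01 gap 92.9 F 0.0 force [ 0.3 -0.5  0.5]
shift now [-0.05 -0.17  0.31] turn 0.004 | shift if after turn [-0.05 -0.17  0.31]
clock: 32.85 tcp_pos: [0.6339, 0.2185, 0.0224] ee_rot: [0.609, 0.793, -0.0, -0.0] force: [-0.2, 0.3, 0.7] finger_gap: 0.0471 finger_force: 30.0 t32.9 tcp [633.9 218.5  22.4] psi 15.0 q6 -0.01 gap 47.1 F 30.0 force [-0.2  0.3  0.7]
shift now [ 0.01 -0.04  0.04] turn 0.004 | shift if after turn [ 0.01 -0.04  0.04]
```

```bash

python3 -m pendant '[[[0,0,-0.5,0],[0,0,-1,0],[0,0,-2,0],[0,0,-2,0],[0,0,-2,0],[0,0,-0.5,0],[0.9,-0.9,0,0],[1.8,-1.8,0,0]]]' | tr '\n' ' '
python3 -m pendant '[[[2,-1.9,0,0],[2,-1.9,0,0],[2,-1.9,0,0],[2,-1.9,0,0],[2,-1.9,0,0],[2,-1.9,0,0],[2,-1.9,0,0],[2,-1.9,0,0]]]' | tr '\n' ' '
python3 -m pendant '[[[1.3,-1.3,0,0],[0.8,-0.9,0,0],[0,0,0,0],[0,0,0,0],[0,0,0,0]]]' | tr '\n' ' '
python3 w.py 0.3851 0.367 0.0264 14.8
python3 - <<'E'
from h import *
b=imaging.get_image("wrist")[:,:,::-1]; cv2.imwrite("pics/w8.png",b)
E
```

```text
clock: 33.65 tcp_pos: [0.6005, 0.2371, 0.1017] ee_rot: [0.609, 0.793, -0.0, -0.0] force: [-0.9, 0.5, -1.4] finger_gap: 0.0474 finger_force: 30.0 clock: 34.45 tcp_pos: [0.4098, 0.3528, 0.1008] ee_rot: [0.609, 0.793, -0.001, -0.0] force: [0.5, 0.5, -0.7] finger_gap: 0.0475 finger_force: 30.0 clock: 34.95 tcp_pos: [0.3865, 0.3669, 0.1023] ee_rot: [0.609, 0.793, -0.0, 0.0] force: [0.3, -0.1, -0.8] finger_gap: 0.0473 finger_force: 30.0 t35.0 tcp [386.5 366.9 102.3] psi 15.0 q6 0.40 gap 47.3 F 30.0 force [ 0.3 -0.1 -0.8]
shift now [ 0.05 -0.13  7.59] turn 0.003 | shift if after turn [ 0.05 -0.13  7.59]
```

View pics/w8.png

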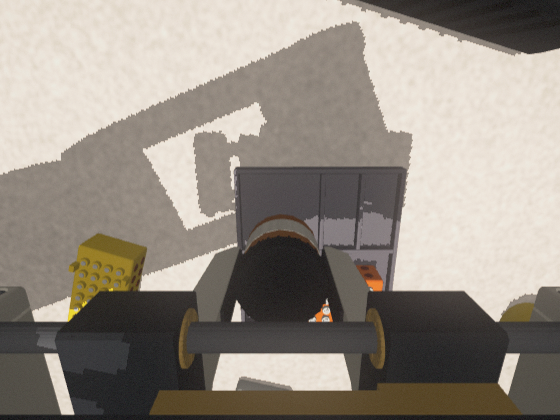

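The jar is held upright over the square compartment. Tray edge runs (236,168)–(405,168), divider at (321,168), lid centre near (282,282). Checking alignment.

```bash
python3 - <<'E'
from h import *
W=cam("wrist")
a,b,d=[onz(W,*p,.014)[:2]*1000 for p in[(235,168),(406,168),(321,168)]]
L=onz(W,282,282,.134)[:2]*1000
ex=(b-a)/np.linalg.norm(b-a); ey=np.array([-ex[1],ex[0]]); print(np.linalg.norm(b-a),np.linalg.norm(d-a),np.degrees(np.arctan2(ex[1],ex[0])))
o=(a+b)/2-79*ey; r=L-o; print("centre",o,"lid in tray",r@ex,r@ey,"tcp",(np.array(arm.observe()["tcp_pos"])[:2]*1000-o)@np.c_[ex,ey],"lid",L)
E
```

```text
142.88025978861944 71.85566348979516 15.005187117766479
centre [428.22787201 338.84146022] lid in tray -32.38232233822879 42.517349061443035 tcp [-32.89832913  37.88507259] lid [385.94169177 371.52507587]
```

```bash

python3 -m pendant '[[[-0.2,-0.1,1,0],[0,0,2,0],[0,0,2,0],[0,0,1.5,0],[0,0,0,0],[0,0,0,0]]]' | tr '\n' ' '
python3 -m pendant '[[[0,0,0.3,0],[0,0,0.3,0],[0,0,0.2,0],[0,0,0.1,0],[0,0,0.1,0],[0,0,0,0],[0,0,0,0]]]' | tr '\n' ' '
python3 w.py 0.385 0.366 0.0264 14.8
```

```text
clock: 35.6 tcp_pos: [0.3854, 0.3649, 0.0372] ee_rot: [0.609, 0.793, -0.0, -0.0] force: [-0.4, 0.9, -0.9] finger_gap: 0.0476 finger_force: 30.0 clock: 36.3 tcp_pos: [0.3855, 0.3652, 0.0276] ee_rot: [0.609, 0.793, 0.0, -0.0] force: [0.2, 0.7, 0.4] finger_gap: 0.0475 finger_force: 30.0 t36.3 tcp [385.5 365.2  27.6] psi 15.0 q6 0.40 gap 47.5 F 30.0 force [0.2 0.7 0.4]
shift now [ 0.09 -0.03  0.12] turn 0.004 | shift if after turn [ 0.09 -0.03  0.12]
```

```bash

python3 -m pendant '[[[0,0,0.12,0],[0,0,0,0]]]' | tr '\n' ' '
python3 -m pendant '[[[0,0,0,0],[0,0,0,0],[0,0,0,0],[0,0,0,0]]]' 0.2 | tr '\n' ' '
python3 -m pendant '[[[0,0,-1,0],[0,0,-3,0],[0,0,-4,0],[0,0,-4,0],[0,0,-4,0],[0,0,-4,0],[-3,0.4,0,0],[-4.5,0.6,0,0]]]' 0 | tr '\n' ' '
python3 -m pendant '[[[-4.5,0.6,0,0],[-4.5,0.6,0,0],[-4.5,0.6,0,0],[-4.5,0.6,0,0],[-4.5,0.6,0,0],[-4.5,0.6,0,0],[-4.5,0.6,0,0],[-4.5,0.6,0,0]]]' | tr '\n' ' '
python3 -m pendant '[[[-4.5,0.6,0,0],[-4.5,0.6,0,0],[-4.5,0.6,0,0],[-4.5,0.6,0,0],[0,0,0,0.14],[0,0,0,0.14],[0,0,0,0.145],[0,0,0,0.145]]]' | tr '\n' ' '
python3 -m pendant '[[[0,0,0,0.145],[0,0,0,0.145],[0,0,0,0.145],[0,0,0,0.145],[0,0,0,0.145],[0,0,0,0.145],[0,0,0,0.14],[0,0,0,0]]]' | tr '\n' ' '
python3 w.py 0.628 -0.214 0.026 -75.4
```

```text
clock: 36.5 tcp_pos: [0.3856, 0.3653, 0.0264] ee_rot: [0.609, 0.793, 0.0, 0.0] force: [0.3, 1.3, -0.2] finger_gap: 0.0476 finger_force: 30.0 clock: 36.9 tcp_pos: [0.3855, 0.3652, 0.0263] ee_rot: [0.609, 0.793, 0.0, 0.0] force: [0.7, -0.7, 0.2] finger_gap: 0.0726 finger_force: 0.0 clock: 37.7 tcp_pos: [0.4151, 0.2966, 0.2294] ee_rot: [0.607, 0.795, 0.002, 0.001] force: [0.9, -1.4, 0.1] finger_gap: 0.0931 finger_force: 0.0 clock: 38.5 tcp_pos: [0.5546, -0.0418, 0.2273] ee_rot: [0.609, 0.793, 0.0, 0.0] force: [0.5, 0.1, 0.0] finger_gap: 0.0928 finger_force: 0.0 clock: 39.3 tcp_pos: [0.6238, -0.2078, 0.2269] ee_rot: [0.809, 0.588, 0.0, 0.0] force: [0.7, -0.0, 0.8] finger_gap: 0.0929 finger_force: 0.0 clock: 40.1 tcp_pos: [0.6239, -0.2076, 0.2271] ee_rot: [0.992, 0.125, 0.0, 0.0] force: [-0.1, 0.2, -0.0] finger_gap: 0.0929 finger_force: 0.0 t40.1 tcp [ 623.9 -207.6  227.1] psi -75.7 q6 0.92 gap 92.9 F 0.0 force [-0.1  0.2 -0. ]
shift now [ 0.23  0.71 20.11] turn -0.004 | shift if after turn [ 0.23  0.71 20.11]
```

My 14 pictures are used, so from here I measure by masks only.

```bash
python3 - <<'E'
from h import *
W=cam("wrist"); b=imaging.get_image("wrist")[:,:,::-1]; cv2.imwrite("pics/w9.png",b)
print("pred cap px",proj(W,[.628,-.214,.086]),"base",proj(W,[.628,-.214,0]))
g=b.max(2); u,v=proj(W,[.628,-.214,.086]).astype(int)
h=cv2.cvtColor(b,cv2.COLOR_BGR2HSV)
for nm,m in(("dark",(g<62)),("amber",(h[...,0]<14)&(h[...,1]>90))):
    m=m.astype(np.uint8); m[265:]=0; n,l,s,c=cv2.connectedComponentsWithStats(m)
    for i in range(1,n):
        if s[i,4]>60 and abs(c[i]-[u,v]).max()<90: print(nm,s[i],c[i].round(1),onz(W,*c[i],.086).round(4),onz(W,*c[i],.055).round(4))
print(b[v-40:v+41:8,u-48:u+49:8].max(2))
E
```

```text
pred cap px [288.3329698  196.65328015] base [286.94920584 179.63148192]
dark [278 184  23  24 425] [288.5 195.3] [ 0.6295 -0.2138  0.086 ] [ 0.6218 -0.2166  0.055 ]
dark [206 227  13  32 291] [212.  242.4] [ 0.5574 -0.1466  0.086 ] [ 0.5424 -0.1425  0.055 ]
dark [192 250  13  15 117] [199.  258.8] [ 0.5345 -0.1363  0.086 ] [ 0.5172 -0.1312  0.055 ]
dark [359 250  13  15 117] [363.6 258.6] [ 0.5801 -0.313   0.086 ] [ 0.5674 -0.3258  0.055 ]
amber [272 173  33  29 402] [287.7 183.6] [ 0.6413 -0.2098  0.086 ] [ 0.6347 -0.2121  0.055 ]
[[101  96 101 101 166 104 101  99 105 106 172 174 168]
 [102 101  99 145 170  97 101 101 105 103 168 175 172]
 [100  97  97 167  96  78  81  78 101 110 171 170 168]
 [ 98  97 137  99  94  98 103 104 106 145 170 163 171]
 [100 170 168 166  86  54  52  54 107 174 175 167 172]
 [105 167 170 169 160  49  50  50 172 170 165 174 176]
 [168 166 167 178 171  79  50  56 169 172 172 162 171]
 [166 172 169 173 174 172 165 168 175 174 169 163 164]
 [170 165 172 175 168 173 168 174 177 172 169 170 171]
 [169 163 173 173 168 174 177 174 173 174 174 164 170]
 [174 168 176 172 164 163 174 164 175 177 173 172 163]]
```

```bash

python3 -m pendant '[[[0.34,0.75,0,0],[0,0,4,0],[0,0,4,0],[0,0,4,0],[0,0,4,0],[0,0,3,0],[0,0,1.2,0],[0,0,0,0]]]' | tr '\n' ' '
python3 -m pendant '[[[0,0,0.3,0],[0,0,0.2,0],[0,0,0,0],[0,0,0,0]]]' | tr '\n' ' '
python3 w.py 0.629 -0.214 0.018 -75.4
python3 -m pendant '[[[0,0,0,0],[0,0,0,0],[0,0,0,0],[0,0,0,0],[0,0,0,0],[0,0,0,0],[0,0,0,0],[0,0,0,0]]]' 0.8 | tr '\n' ' '
python3 w.py 0.629 -0.214 0.018 -75.4
```

```text
clock: 40.95 tcp_pos: [0.6277, -0.2136, 0.0221] ee_rot: [0.992, 0.127, -0.002, -0.001] force: [0.1, 0.6, -0.0] finger_gap: 0.0931 finger_force: 0.0 clock: 41.35 tcp_pos: [0.6299, -0.2143, 0.0206] ee_rot: [0.992, 0.126, 0.001, 0.0] force: [-0.5, -0.2, -0.2] finger_gap: 0.093 finger_force: 0.0 t41.4 tcp [ 629.9 -214.3   20.6] psi -75.5 q6 0.91 gap 93.0 F 0.0 force [-0.5 -0.2 -0.2]
shift now [-0.08 -0.05  0.26] turn -0.002 | shift if after turn [-0.08 -0.05  0.26]
clock: 42.15 tcp_pos: [0.6291, -0.214, 0.0193] ee_rot: [0.992, 0.126, 0.0, -0.0] force: [-0.1, -0.6, 0.0] finger_gap: 0.0374 finger_force: 30.0 t42.1 tcp [ 629.1 -214.    19.3] psi -75.5 q6 0.91 gap 37.4 F 30.0 force [-0.1 -0.6  0. ]
shift now [-0.01 -0.    0.13] turn -0.002 | shift if after turn [-0.01 -0.    0.13]
```

```bash

python3 -m pendant '[[[0,0,-0.5,0],[0,0,-1,0],[0,0,-2,0],[0,0,-2,0],[0,0,-2,0],[0,0,-0.5,0],[0,0,0,0]]]' | tr '\n' ' '
python3 -m pendant '[[[-1,0.4,0,0],[-2.4,0.9,0,0],[-2.4,0.9,0,0],[-2.4,0.9,0,0],[-2.4,0.9,0,0],[-2.4,0.9,0,0],[-2.4,0.9,0,0],[-1.2,0.35,0,0]]]' | tr '\n' ' '
python3 -m pendant '[[[0,0,0,0],[0,0,0,0],[0,0,0,0]]]' | tr '\n' ' '
python3 w.py 0.4837 -0.3151 0.0233 -75.4
```

```text
clock: 42.85 tcp_pos: [0.6301, -0.2144, 0.1011] ee_rot: [0.992, 0.126, 0.001, 0.001] force: [0.1, 1.1, -1.0] finger_gap: 0.0371 finger_force: 30.0 clock: 43.65 tcp_pos: [0.4808, -0.3157, 0.0976] ee_rot: [0.992, 0.125, -0.001, -0.001] force: [0.6, 0.7, -0.6] finger_gap: 0.0373 finger_force: 30.0 clock: 43.95 tcp_pos: [0.4844, -0.3144, 0.0991] ee_rot: [0.992, 0.126, 0.0, -0.0] force: [-0.2, 0.4, -0.7] finger_gap: 0.0371 finger_force: 30.0 t44.0 tcp [ 484.4 -314.4   99.1] psi -75.5 q6 0.65 gap 37.1 F 30.0 force [-0.2  0.4 -0.7]
shift now [-0.09  0.05  7.58] turn -0.001 | shift if after turn [-0.09  0.05  7.58]
```

```bash

python3 -m pendant '[[[0,0,1,0],[0,0,2,0],[0,0,2,0],[0,0,1.4,0],[0,0,0,0],[0,0,0,0]]]' | tr '\n' ' '
python3 -m pendant '[[[0,0,0.3,0],[0,0,0.3,0],[0,0,0.2,0],[0,0,0.15,0],[0,0,0.15,0],[0,0,0,0],[0,0,0,0]]]' | tr '\n' ' '
python3 w.py 0.4837 -0.3151 0.0233 -75.4
```

```text
clock: 44.55 tcp_pos: [0.4838, -0.3147, 0.0351] ee_rot: [0.992, 0.126, -0.0, -0.0] force: [-0.1, -0.0, -0.6] finger_gap: 0.0373 finger_force: 30.0 clock: 45.25 tcp_pos: [0.4838, -0.315, 0.0243] ee_rot: [0.992, 0.126, -0.0, -0.0] force: [0.1, 0.6, -0.5] finger_gap: 0.0374 finger_force: 30.0 t45.2 tcp [ 483.8 -315.    24.3] psi -75.5 q6 0.65 gap 37.4 F 30.0 force [ 0.1  0.6 -0.5]
shift now [-0.01  0.    0.1 ] turn -0.002 | shift if after turn [-0.01  0.    0.1 ]
```

```bash

python3 -m pendant '[[[0,0,0.1,0],[0,0,0,0]]]' | tr '\n' ' '
python3 -m pendant '[[[0,0,0,0],[0,0,0,0],[0,0,0,0],[0,0,0,0]]]' 0.35 | tr '\n' ' '
python3 -m pendant '[[[0,0,-1,0],[0,0,-3,0],[0,0,-4,0],[0,0,-4,0],[0,0,-4,0],[0,0,-4,0],[0,0,0,0],[0,0,0,0]]]' 0 | tr '\n' ' '
python3 -m pendant '[[[0.5,-4,0,0],[0.5,-4,0,0],[0.5,-4,0,0],[0.5,-4,0,0],[0.5,-4,0,0],[0.5,-4,0,0],[0.5,-4,0,0],[0,0,0,0]]]' | tr '\n' ' '
cat > chk.py <<'E'
from h import *
T=cam("top");S=cam("scene"); I={}
for n in("top","scene"): I[n]=imaging.get_image(n)[:,:,::-1].copy(); cv2.imwrite(f"pics/{n}9.png",I[n])
def fr(c,deg,p):
    a=np.radians(deg); d=np.array(p[:2])*1000-c; return np.round([d@[np.cos(a),np.sin(a)],d@[-np.sin(a),np.cos(a)]],1)
h=lambda n:cv2.cvtColor(I[n],cv2.COLOR_BGR2HSV)
def comp(m,pred,rad):
    n,l,s,c=cv2.connectedComponentsWithStats(m.astype(np.uint8)); k=[i for i in range(1,n) if s[i,4]>25 and np.linalg.norm(c[i]-pred)<rad]
    i=max(k,key=lambda i:s[i,4]) if k else None; return (s[i],c[i]) if k else (None,None)
items=[("big_rack",(432.4,-328.5),14.6,(-42,0),.050,"orange"),("bottle",(432.4,-328.5),14.6,(53,0),.090,"dark"),("small_rack",(428.3,337),14.9,(0,-37),.034,"orange"),("jar",(428.3,337),14.9,(-34,40),.058,"dark")]
for nm,c,deg,(x,y),z,kind in items:
    a=np.radians(deg); w=np.array(c)+[x*np.cos(a)-y*np.sin(a),x*np.sin(a)+y*np.cos(a)]; px={}
    for n,C in(("top",T),("scene",S)):
        H=h(n); m=((H[...,0]<15)&(H[...,1]>120)&(H[...,2]>50)) if kind=="orange" else (I[n].max(2)<(48))
        if kind=="orange": m=cv2.morphologyEx(m.astype(np.uint8),cv2.MORPH_CLOSE,np.ones((9,9)))
        s,cc=comp(m,proj(C,[*w/1000,z]),25)
        if s is None: print(nm,n,"none"); continue
        px[n]=cc; print(nm,n,"box",s,"in tray at z",fr(c,deg,onz(C,*cc,z)))
    if len(px)==2: X,e=tri(T,px["top"],S,px["scene"]); print("   tri",fr(c,deg,X),"z",round(X[2]*1000),"gap",round(e*1000,1))
E
python3 chk.py
```

```text
clock: 45.45 tcp_pos: [0.4838, -0.3151, 0.0233] ee_rot: [0.992, 0.126, -0.0, 0.0] force: [-1.0, -0.0, -1.4] finger_gap: 0.0375 finger_force: 30.0 clock: 45.85 tcp_pos: [0.4838, -0.3151, 0.0234] ee_rot: [0.992, 0.126, 0.0, 0.0] force: [0.1, -1.2, 1.5] finger_gap: 0.0597 finger_force: 0.0 clock: 46.65 tcp_pos: [0.4845, -0.3156, 0.2255] ee_rot: [0.992, 0.126, 0.001, 0.001] force: [0.2, 0.7, -0.1] finger_gap: 0.0929 finger_force: 0.0 clock: 47.45 tcp_pos: [0.4461, -0.0311, 0.2216] ee_rot: [0.992, 0.128, -0.001, -0.001] force: [0.5, 0.6, 0.1] finger_gap: 0.0931 finger_force: 0.0 big_rack top box [414 219  27  35 593] in tray at z [-39.9  -0.1]
big_rack scene box [  98  260   48   49 1110] in tray at z [-28.4  -1.1]
   tri [-38.9  -2.1] z 34 gap 4.9
bottle top none
bottle scene box [135 299  17  14 161] in tray at z [54.  -0.3]
small_rack top box [144 192  30  48 959] in tray at z [  1.  -39.3]
small_rack scene box [ 361  149   50   43 1068] in tray at z [  3.9 -45.8]
   tri [  1.6 -38. ] z 25 gap 1.8
jar top box [117 227  24  28 377] in tray at z [-34.2  36.7]
jar scene box [384 128  21  17 271] in tray at z [-32.7  32.4]
   tri [-34.1  37.7] z 53 gap 1.4
```

```bash
python3 - <<'E'
from h import *
for n in("top","scene"):
    C=cam(n)
    for k,z,pt in(("0",.018,[.6632,.0893,.018]),("9",.024,[.6632,.0893,.024])):
        im=cv2.imread(f"pics/{n}{k}.png"); p=proj(C,pt).astype(int)
        m=cv2.inRange(im,im[p[1]-3:p[1]+4,p[0]-3:p[0]+4].reshape(-1,3).min(0).astype(int)-6,im[p[1]-3:p[1]+4,p[0]-3:p[0]+4].reshape(-1,3).max(0).astype(int)+6)
        m=cv2.morphologyEx(m,cv2.MORPH_OPEN,np.ones((5,5))); cs=[c for c in cv2.findContours(m,0,2)[0] if cv2.pointPolygonTest(c,(int(p[0]),int(p[1])),False)>=0]
        r=cv2.minAreaRect(cs[0]); P=np.array([onz(C,*q,z) for q in cv2.boxPoints(r)])*1000
        print(n,k,P.mean(0).round(1),[round(np.linalg.norm(P[i]-P[i-1])) for i in range(4)],"rect",np.round(r[1],1),round(r[2],1))
im=cv2.imread("pics/top9.png"); C=cam("top"); p=proj(C,[.4837,-.3151,.09]).astype(int); print(p); print(im.max(2)[p[1]-18:p[1]+19:3,p[0]-18:p[0]+19:3])
for n in("top","scene"):
    a,b=[cv2.imread(f"pics/{n}{k}.png") for k in"09"]; C=cam(n)
    for w,z in(([.42,.14,.018],0),([.66,-.085,.06],0)):
        q=proj(C,w).astype(int); y,x=q[1],q[0]; r=cv2.matchTemplate(b[y-40:y+40,x-40:x+40],a[y-24:y+24,x-24:x+24],cv2.TM_CCOEFF_NORMED); print(n,w,cv2.minMaxLoc(r)[1::2])
E
```

```text
top 0 [662.8  89.2  18. ] [83, 61, 83, 61] rect [33.4 24.2] 15.9
top 9 [662.5  88.6  24. ] [83, 61, 83, 61] rect [33.5 24.2] 16.3
scene 0 [661.2  89.8  18. ] [63, 88, 64, 85] rect [29.7 40.8] 74.4
scene 9 [660.6  89.1  24. ] [63, 87, 64, 84] rect [29.9 40.5] 74.5
[419 196]
[[137 140 141 140 141 143 140 141 143 139 140 142 143]
 [137 141 140 139 112 100  82  84 142 140 138 142 142]
 [111  93  84  90  84  90  88  66 109 143 140 141 139]
 [ 88  93  92  92  91  90  89  87  93 140 143 142 142]
 [ 93  94  93  92  90  89  89  89  69 140 141 142 139]
 [ 93  85  85  82  85  69  67  67  66 141 141 142 142]
 [ 85  76  77  86  79  69  68  66  68 103 142 141 142]
 [ 77  75  79  87  77  70  68  67  84  92 137 140 139]
 [ 76  75  78  82  87  74  70  85  89  68 137 140 140]
 [ 84  76  76  77  84  89  91  87  91  67 122 136 141]
 [ 91  92  84  75  80  88  91  90  92  79  93 139 142]
 [ 92  91  92  91  92  92  91  91  91  89  82 139 139]
 [ 90  91  92  92  92  92  91  84  89  91  79 137 139]]
top [0.42, 0.14, 0.018] (0.36527442932128906, (16, 16))
top [0.66, -0.085, 0.06] (0.8220537304878235, (16, 16))
scene [0.42, 0.14, 0.018] (0.46599021553993225, (16, 16))
scene [0.66, -0.085, 0.06] (0.9996995329856873, (16, 16))
```

Everything reads in place and the two bystanders have not moved, so I hand in.

```bash
python3 -c "
from rig import finish_job
print(finish_job())"
```

```text
the job is handed in; nothing more can be done
None
```

Job handed in at about 47 s, no verdict returned: by my last camera check both kits were made up within tolerance, the plate was within about 1 mm of square on the pile, and the square bottle and timer had not moved.

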